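# Photograph a nesting cup set as exhibit 5-2-4

## Robot

A 6-joint arm with a two-finger parallel gripper is mounted at the origin on the work surface. World frame = base frame: x ahead of the robot, y to its left, z up, the work surface at z = 0. Lengths are in mm, angles in rad, forces in N, time in s.
With the tool pointing down it reaches from about 350 to 800 mm from the base axis. Payload 7.3 kg.
Tool frame: the origin (TCP) lies on the front face of the gripper's body, between the roots of the fingers; the fingertips stand 73 mm ahead of it and the grasp point (between the pads) lies 54 mm ahead of it; z points along the fingers, y is the line along which they close (so a half turn about z gives the same grasp; the last joint's range is limited). The gripper opens to 85 mm and grips with 20 to 120 N. Pads are 22 mm wide; open, the fingers measure 114 mm over their backs; the gripper's body (76 mm by 85 mm) begins 54 mm behind the grasp point. The pads swing forward as they close: fully open they stand 13 mm farther back than shut.
Start: joints at [1.172, 0.342, 1.524, -0, 1.275, -0.146], TCP at [131.292, 508.33, 303.922] pointing down, gripper open.
Joint ranges: [-2.53, 2.53], [-0.77, 2.02], [0.04, 2.7], [-1, 4.14], [0.28, 2.66], [-3.11, 3.11]. Speed limits (rad/s): [2.57, 2.57, 3.14, 3.14, 3.14, 3.14].

## Interface

Orientations are given as a unit quaternion [w, x, y, z].
In Python, from workcell import get_obs, get_image, job_done, outline_of, tip_of gives the robot as it stands.
- The arm moves only by the tool arm_command, never from a script. Its argument "motion" is a list of rows, each an object of numbers: "grip": the finger opening in mm, from 0 to 85.4; "x", "y", "z": the shift along the tool's x, y, z in units of 25 mm (1.0 is 25 mm); "rx", "ry", "rz": the turn, a rotation vector about the tool's x, y, z in units of 5 degrees (1.0 is 5 degrees). A call has 1 to 20 rows; each row is the pose to reach, as a shift and turn from the pose commanded when the call began, along the tool's axes at that moment; what a row does not reach only later rows make up. A row lasts 1/12 s, in which the tool goes at most 41.7 mm and 7.16 degrees, less where a joint would pass 70% of its speed; a pose out of reach is approached as far as the arm can. A call with a gripper value outside its range is refused whole. The fingers move at their own pace and stop on an object; "grip_force" is the grip in N (left out, the last holds). Time passes only in rows, so rows that repeat a pose let the fingers close. It gives the time, the measured TCP pose, the force, the opening and the grip force at its end, in the units of the state.
- get_obs(): the state, without advancing time (a new reading comes with each control period).
- get_image(name): name is "scene" or "top"; returns a dict with "color" (400x640x3 uint8, red, green, blue), "intrinsics" (3x3 intrinsics, pixels), "k1" (the pictures are not rectified: a ray, as slopes to the right and down, at radius r is drawn at 1 + k1 r^2 times it, then the intrinsics apply), "world_from_camera" (4x4, takes a point from camera to world coordinates). Camera axes: x right, y down, z forward; pixel columns grow to the right and rows downward; lengths in mm; the calibration is good to about 2 mm. A picture is of the moment at which its call begins. There is no depth.
- job_done(): hands the job in; it is judged then, once.
Trained networks look in the newest picture that a camera, given by its name, has taken for a name from the list of things; names that differ only in an ending like _2 or _b are one class to them, and where a whole thing is asked for, a point or a joint stands for the part that bears it (a point fixed in the world has none). Each returns a list of dicts, best first, with "p" (0 to 1); they miss things now and then, are a little off and sometimes report something else, mostly with a low value. They report only what shows in the picture. A call takes as long as a camera call. They do not tell look-alikes from the thing itself.
- outline_of(camera, query): "pixels" (400x640 bool, what is visible of it) and "rect" ([left, top, right, bottom] in pixels, round what is visible of it).
- tip_of(camera, query): "pixel" ([row, column] in pixels: a listed point, or the origin of a listed thing).
The state is a dict: "clock": time; "joint_pos": joint angles; "joint_velocities": joint speeds; "effort": joint torques, N m; "tcp_pos": TCP position; "eef_rot": TCP orientation; "wrist_force": force on the tool from outside, world axes, zero at the start; "moment": the same for the moment, N m; "finger_gap": opening from 0.0 (shut) to 1.0 (fully open); "grasp_force": force on a finger pad.
Only numpy, scipy, OpenCV 4.12 (cv2) and the standard library are available. Lean on these libraries where they do the work, as an engineer would, in place of code of your own. Each camera call takes 0.05 s, during which the arm holds its last target. There are 200 camera calls.

## Task

Get the powder cups ready for their exhibit photograph: stand the widest cup inside the ring on the photo plate and nest all the other cups that are there into one another in it by size, each standing upright on the floor of the next wider one, and set the number wheels to 5-2-4 from left to right as seen from the robot, each digit squarely up. Once both are done, in whichever order, press the camera's release button down and let it come up again. The cups must still be nested in the ring and the number still set at the end, and the other things on the table stay where they are.

Things in the scene. Friction and masses are not known exactly. Their poses are not given: they have to be found in the camera images.
- wheel0 (a joint): Left (+y) number wheel (rad): digit = value / 0.7854 (45 degrees a digit), exact when that digit's pip field faces straight up. The value grows as the wheel's top moves to the bank's +x, away from the robot. Stops just below 0 and just above 7: no way round from 7 to 0. No detents: light friction (1.5 N at a rib tip) holds it anywhere; it may start between two digits.
- wheel1 (a joint): Middle number wheel, values as wheel0. Each wheel is a black drum, radius 40 mm, 28 mm wide, with eight grey radial ribs (8 mm thick, 26 mm wide, tips at radius 54 mm, 45 degrees apart). Between two ribs lies a field of white pips: none = 0, up to seven = 7. The field straight up is the digit set. Turn it by pushing a rib along x with closed fingertips set between ribs.
- wheel2 (a joint): Right (-y) number wheel, values as wheel0. At an exact digit the two ribs beside the field on top stand 22.5 degrees either side of the vertical; in general ribs stand at value + 0.3927 (and every 0.7854 from it) past the vertical, towards the bank's +x. About 26 mm is free between neighbouring ribs at radius 45 mm.
- axle0 (a point): Centre of wheel 0 on the axle, 62 mm above the table. Axes of the bank: x across the wheels, roughly away from the robot; y along the axle to the left; z up. Wheels are 50 mm apart along y, 22 mm of air between drums. Grey housing 128 x 178 mm, 54 mm high, white stripe on its robot side, end cheeks to 81 mm; above that only wheels, rib tips to 116 mm.
- axle1 (a point): Centre of wheel 1 (middle), same axes as axle0.
- axle2 (a point): Centre of wheel 2 (right), same axes as axle0.
- plate: Grey photo plate, 220 x 200 mm, 2 mm thick, fixed flat on the table, with a dashed white ring of 180 mm diameter about its centre. Origin: centre of its underside, z up.
- release (a joint): Travel of the camera's release button (m): 0 up, 0.008 fully down; a spring of about 5 N at full travel brings it back. It counts as pressed beyond 0.005.
- release_top (a point): Centre of the top face of the release button, a grey round button of 36 mm diameter on a small black box, pressed straight down.
- cup0: The widest and lowest cup, thick-walled: a plain round straight-sided aluminium cup, open at the top, 92 mm outside diameter, 32 mm high, wall 8 mm, floor 6 mm, about 250 g, most of it in its heavy floor, so that it rights itself when only tipped a little; its wall is pinched at the rim, one finger inside. Origin: centre of its underside, z up towards its mouth. Always present.
- cup1: The second cup: a plain round straight-sided aluminium cup, open at the top, 66 mm outside diameter, 44 mm high, wall 3 mm, floor 4 mm, about 140 g, most of it in its heavy floor, so that it rights itself when only tipped a little; gripped across the outside just below the rim. Origin: centre of its underside, z up towards its mouth. May be absent. With all nested it stands 18 mm proud of the next wider cup.
- cup2: The third cup: a plain round straight-sided aluminium cup, open at the top, 52 mm outside diameter, 58 mm high, wall 3 mm, floor 4 mm, about 110 g, most of it in its heavy floor, so that it rights itself when only tipped a little; gripped across the outside just below the rim. Origin: centre of its underside, z up towards its mouth. May be absent. With all nested it stands 18 mm proud of the next wider cup.
- cup3: The narrowest and tallest cup: a plain round straight-sided aluminium cup, open at the top, 38 mm outside diameter, 72 mm high, wall 3 mm, floor 4 mm, about 80 g, most of it in its heavy floor, so that it rights itself when only tipped a little; gripped across the outside just below the rim. Origin: centre of its underside, z up towards its mouth. May be absent. With all nested it stands 18 mm proud of the next wider cup.
- jar0: Bystander: small amber jar, to be left where it is.
- jar1: Bystander: small labelled jar, to be left where it is.
- roller: Bystander: ink roller, to be left where it is.
- magnifier: Bystander: magnifying glass, to be left where it is.
- pen: Bystander: blue pen, to be left where it is.
Not all that is in view belongs to the job. Leave any red or yellow look-alike of the cup0 alone. Leave any red or turquoise look-alike of the part that bears release alone.

How it is judged (in metres and radians):
On the way, in this order (a step that is already met when the one before it is completed fails the run):
1. the cups present are nested in the ring and the wheels show 5-2-4 (value of joint wheel0 between 3.727 and 4.127 rad and value of joint wheel1 between 1.371 and 1.771 rad and value of joint wheel2 between 2.942 and 3.342 rad and horizontal distance between cup0 and plate below 0.045 m and height (world z) of cup0 below 0.008 m and angle between cup0's own z axis and vertical below 0.1 rad and z of cup1 in the frame of cup0 between 0.002 and 0.01 m and horizontal distance between each of cup1, cup2, cup3 and cup0 below 0.024 m and angle between each of cup1, cup2, cup3's own z axis and vertical below 0.15 rad and z of cup2 in the frame of cup0 between 0.002 and 0.014 m and z of cup3 in the frame of cup0 between 0.002 and 0.018 m), for 0.2 s.
2. the release button is pressed with cups and number in order (all of step 1 and value of joint release above 0.005 m), for 0.05 s.
At the end, for the whole second after the job is handed in: Wheels at 5, 2 and 4 within 0.2 rad each; the widest cup upright on the plate with its centre within 45 mm of the plate's centre (wholly inside the ring); every other cup present upright in it, each down on the floor of the next wider one present (within 4 mm); button up again (all of step 1 and value of joint release below 0.003 m); the robot touches nothing.
It fails at once if the small amber jar is shoved more than 5 cm (distance of jar0 from where it was at the start of the episode above 0.05 m).
It fails at once if the small labelled jar is shoved more than 5 cm (distance of jar1 from where it was at the start of the episode above 0.05 m).
It fails at once if the ink roller is shoved more than 5 cm (distance of roller from where it was at the start of the episode above 0.05 m).
It fails at once if the magnifying glass is shoved more than 5 cm (distance of magnifier from where it was at the start of the episode above 0.05 m).
It fails at once if the blue pen is shoved more than 5 cm (distance of pen from where it was at the start of the episode above 0.05 m).
Of cup1, cup2, cup3 only 2 to 3 are there at a start; the rules pass over those that are not, and their reading is None.
At some moment in a run one of cup0, cup1, cup2, cup3 may be knocked a few centimetres aside while the robot is not near it.
Once in a run the grip may slacken for a moment while it holds something.
It also fails if it takes over 210 s, if anything falls off the work surface, if the arm or the gripper's body presses on something with over 40 N, if the wrist force passes 120 N, or if a joint passes its speed limit or range.

## Working session

There is one attempt and no reset: what is moved stays moved. The work goes in short steps, Python scripts to look and compute and a tool call to move; the robot and the scene stay as the last step left them, time stands still between calls to the robot, and variables do not carry over. Pictures are saved under pics/ and viewed, at most 14 in all, crops included, and the job is handed in when it is done.

Besides the shell and the picture viewer there is one more tool, called after ">>>" as name([rows], argument=value, ...), one row to a line, values as JSON. arm_command: Moves the arm, as the interface text tells. Its arguments: {"type":"object","properties":{"motion":{"type":"array","items":{"type":"object","properties":{"grip":{"type":"number"},"x":{"type":"number"},"y":{"type":"number"},"z":{"type":"number"},"rx":{"type":"number"},"ry":{"type":"number"},"rz":{"type":"number"}}}},"grip_force":{"type":"number"}},"required":["motion"]}

```bash
mkdir -p pics; ls
cat > h.py <<'E'
import numpy as np, cv2
from workcell import *
def cam(n):
    return get_image(n)
def save(im,fn,crop=None,s=1):
    c=im["color"][:,:,::-1]
    if crop: c=c[crop[1]:crop[3],crop[0]:crop[2]]
    cv2.imwrite(fn,cv2.resize(c,None,fx=s,fy=s,interpolation=cv2.INTER_CUBIC))
def ray(im,u,v):
    K=np.array(im["intrinsics"]);T=np.array(im["world_from_camera"])
    d=np.array([(u-K[0,2])/K[0,0],(v-K[1,2])/K[1,1]]);r=d.copy()
    for _ in range(20): r=d/(1+im["k1"]*(r@r))
    return T[:3,3],T[:3,:3]@np.array([r[0],r[1],1])
def atz(im,u,v,z):
    o,d=ray(im,u,v); return (o+d*(z-o[2])/d[2]).round(1)
def proj(im,p):
    K=np.array(im["intrinsics"]);T=np.array(im["world_from_camera"])
    c=T[:3,:3].T@(np.array(p,float)-T[:3,3]);r=c[:2]/c[2];r=r*(1+im["k1"]*(r@r))
    return np.array([K[0,0]*r[0]+K[0,2],K[1,1]*r[1]+K[1,2]]).round(1)
E
python3 - <<'E'
from h import *
for n in("top","scene"):
    im=cam(n);save(im,f"pics/{n}0.png",None,1.25)
    print(n,np.array(im["world_from_camera"]).round(2).tolist(),im["k1"],im["intrinsics"])
    for q in["cup0","cup1","cup2","cup3","plate","release_top","axle0","axle1","axle2"]:
        print(q,[(round(d["p"],2),np.round(d["pixel"]).tolist()) for d in tip_of(n,q)][:4])
print(get_obs())
E
```

```text
pics
top [[0.0, -0.99, 0.11, 477.52], [-1.0, -0.0, -0.0, -69.23], [0.0, -0.11, -0.99, 977.93], [0.0, 0.0, 0.0, 1.0]] -0.01667745504292564 [[378.35795321   0.         319.29769952]
 [  0.         378.35795321 195.58694206]
 [  0.           0.           1.        ]]
cup0 [(0.97, [228.0, 485.0]), (0.91, [246.0, 368.0]), (0.88, [180.0, 394.0]), (0.56, [260.0, 445.0])]
cup1 [(0.97, [228.0, 485.0]), (0.91, [246.0, 368.0]), (0.88, [180.0, 394.0]), (0.56, [260.0, 445.0])]
cup2 [(0.97, [228.0, 485.0]), (0.91, [246.0, 368.0]), (0.88, [180.0, 394.0]), (0.56, [260.0, 445.0])]
cup3 [(0.97, [228.0, 485.0]), (0.91, [246.0, 368.0]), (0.88, [180.0, 394.0]), (0.56, [260.0, 445.0])]
plate [(0.74, [176.0, 296.0])]
release_top [(0.68, [294.0, 233.0]), (0.54, [252.0, 254.0]), (0.49, [270.0, 212.0])]
axle0 [(0.91, [218.0, 205.0]), (0.84, [217.0, 180.0]), (0.71, [218.0, 166.0])]
axle1 [(0.91, [218.0, 205.0]), (0.84, [217.0, 180.0]), (0.71, [218.0, 166.0])]
axle2 [(0.91, [218.0, 205.0]), (0.84, [217.0, 180.0]), (0.71, [218.0, 166.0])]
scene [[-0.32, 0.53, -0.78, 1681.79], [0.95, 0.18, -0.27, 316.54], [-0.01,
[... 933 characters left out ...]
': 1.0, 'joint_pos': array([ 1.17198024e+00,  3.42000315e-01,  1.52409022e+00, -3.64531980e-05,
        1.27539375e+00, -1.45961391e-01]), 'joint_velocities': array([-0.0002562 , -0.00059226,  0.00052692, -0.00112381,  0.00014754,
        0.00033163]), 'effort': array([-3.47242985e-04, -4.33572400e+01, -2.46269041e+01, -6.10803636e-05,
        1.48068393e-04, -4.28824038e-06]), 'tcp_pos': array([131.31199524, 508.32956963, 303.92476221]), 'eef_rot': array([3.13716661e-05, 1.26085556e-01, 9.92019369e-01, 4.74946506e-05]), 'wrist_force': array([-0.43950369,  0.13063   , -0.2503967 ]), 'moment': array([-0.00642025, -0.03844802, -0.068256  ]), 'grasp_force': 0.0, 'finger_gap': 1.002188543958796}
```

View pics/top0.png

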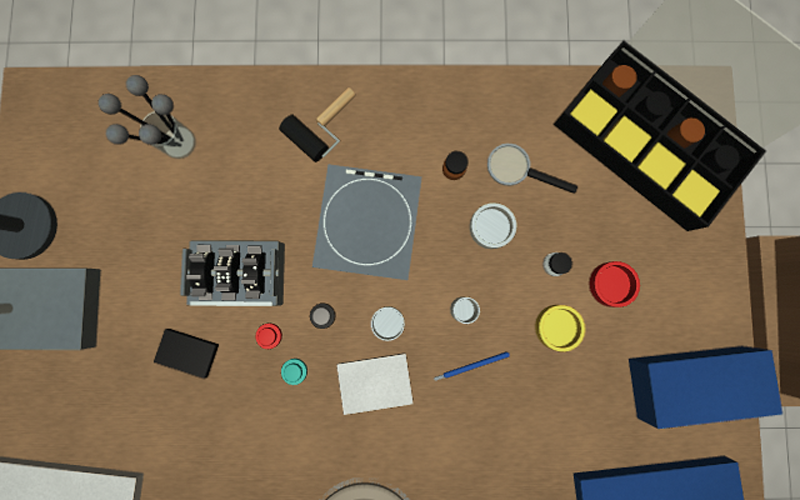

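View pics/scene0.png

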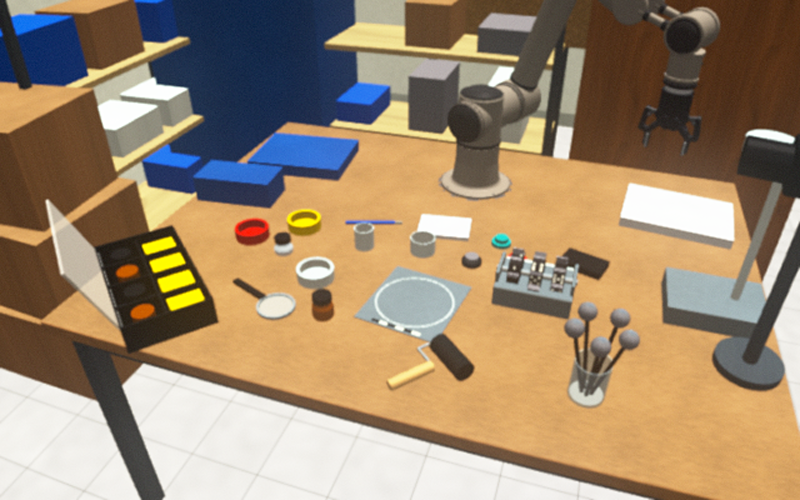

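The top view (800-wide pixels) shows these candidates:
- **cup0:** aluminium at (493,226). The red (614,284) and yellow (561,328) cups are look-alikes.
- **Other cups:** (388,323) and (465,310).
- **Release:** grey button at (322,315). The red (268,336) and turquoise (293,372) ones are look-alikes.
- **Wheels and plate:** wheels near (227,270), plate at (367,222).

Next I take one close crop of each.

Run:
```python
from h import *
im=cam("top")
c=im["color"][:,:,::-1]
a=cv2.resize(c[188:250,140:236],None,fx=8,fy=8,interpolation=cv2.INTER_CUBIC)
cv2.imwrite("pics/wheels.png",a)
b=cv2.resize(c[150:280,240:430],None,fx=4,fy=4,interpolation=cv2.INTER_CUBIC)
cv2.imwrite("pics/cups.png",b)
s=cam("scene");save(s,"pics/swheels.png",(385,190,475,255),8)
save(s,"pics/scups.png",(220,165,420,260),4)
for n,i in(("top",im),("scene",s)):
  for d in outline_of(n,"cup0"):
    m=d["pixels"].astype(np.uint8); ys,xs=np.nonzero(m); print(n,round(d["p"],2),d["rect"],len(xs),xs.mean().round(1),ys.mean().round(1))
```

```text
top 0.92 [297.7, 246.1, 322.6, 271.2] 600 309.8 258.4
top 0.8 [428.7, 244.0, 467.1, 282.5] 1115 447.8 261.8
top 0.67 [355.8, 238.6, 382.2, 256.0] 392 371.8 247.9
top 0.64 [469.4, 210.2, 512.9, 245.1] 1218 490.9 226.9
top 0.57 [374.7, 163.3, 416.6, 196.6] 1086 394.1 180.4
top 0.22 [193.8, 196.3, 214.0, 238.6] 658 202.8 217.2
scene 0.85 [238.1, 208.6, 269.0, 231.8] 647 252.1 218.8
scene 0.8 [228.7, 167.4, 256.7, 187.5] 477 242.8 178.1
scene 0.73 [327.7, 186.2, 344.0, 210.6] 387 337.7 195.4
scene 0.73 [187.4, 175.3, 216.8, 199.5] 490 201.4 185.3
scene 0.56 [284.4, 177.8, 299.6, 197.0] 285 290.5 189.2
scene 0.33 [394.1, 197.9, 462.9, 253.8] 2900 428.0 227.1
```

View pics/wheels.png

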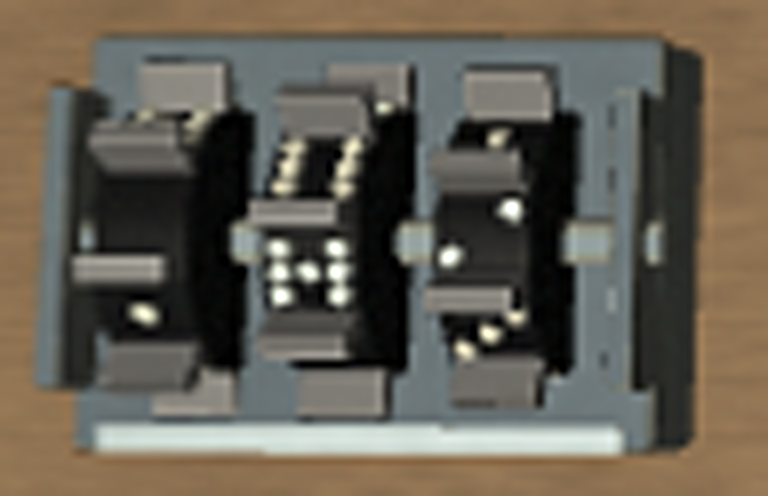

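View pics/cups.png

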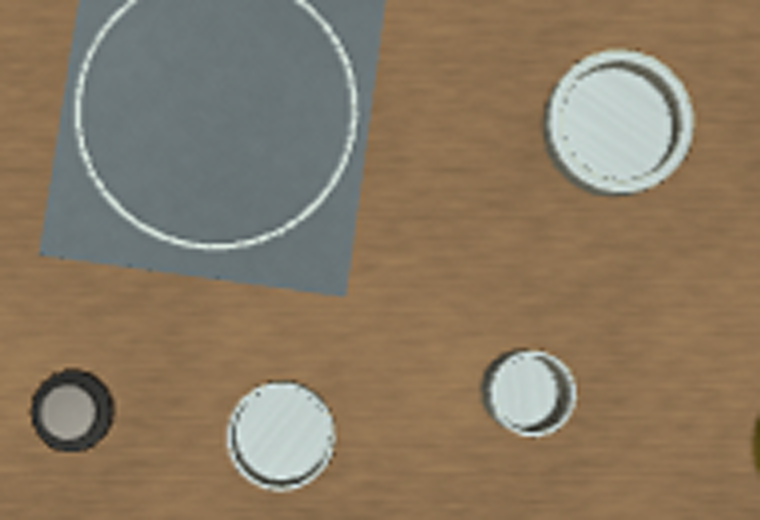

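View pics/scups.png

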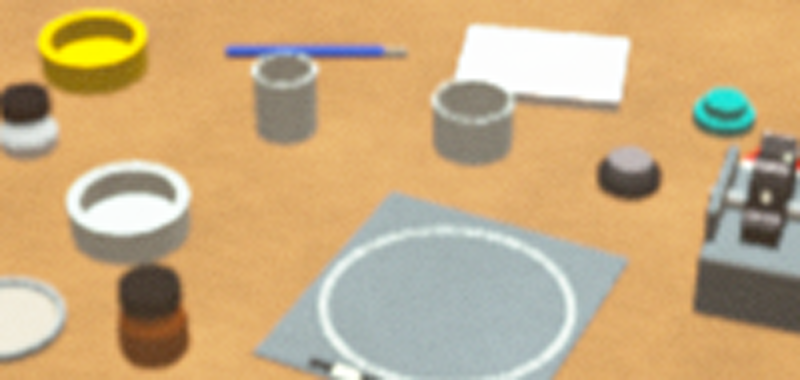

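View pics/swheels.png

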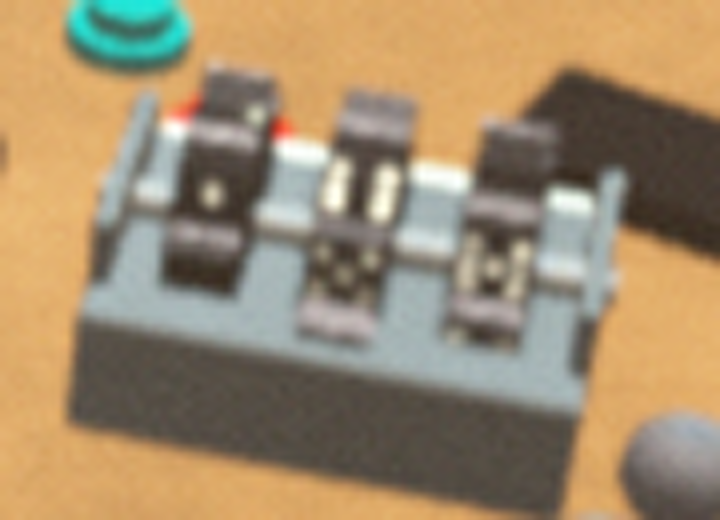

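The crops settle most of it: aluminium cup0, cup1 (wider and lower, (309,258)), and cup2 (narrower and taller, (371,248)). cup3 isn't there. The grey release button is at (257,252). The wheels read near 0, 7 and 2. Next come poses and wheel angles.

```bash
cat > meas.py <<'E'
from h import *
from scipy.optimize import brentq, least_squares
def crop2px(p,s,o): return ((p[0]+.5)/s-.5+o[0],(p[1]+.5)/s-.5+o[1])
E
python3 - <<'E'
from meas import *
im=cam("top")
P=lambda *p: crop2px(p,8,(140,188))
for p in[(85,237),(243,240),(413,240),(590,240),(655,242)]: print("rod",atz(im,*P(*p),62))
for p in[(95,38),(665,38)]: print("far top edge z54",atz(im,*P(*p),54))
for p in[(78,425),(620,425),(95,455),(620,455)]: print("near stripe z54",atz(im,*P(*p),54))
# ribs: fit phase per wheel with axle x,y free
ax=[atz(im,*P(*p),62)[0] for p in[(85,237),(243,240),(413,240),(590,240),(655,242)]]
X=np.mean(ax)
for w,pts in enumerate([[(118,268),(138,128),],[(292,212),(322,100)],[(468,298),(475,155)]]):
    for p in pts:
        def f(t): return atz(im,*P(*p),62+54*np.cos(t))[0]-X-54*np.sin(t)
        ts=np.linspace(-1.3,1.3,261); v=[f(t) for t in ts]; t=ts[np.argmin(np.abs(v))]
        print("wheel",w,"rib",round(t,2),"phase digit mod1",((t-.3927)/.7854)%1, "xyz",atz(im,*P(*p),62+54*np.cos(t)))
C=lambda *p: crop2px(p,4,(240,150))
print("cup0 rim",[atz(im,*C(*p),32) for p in[(547,121),(693,121),(620,50),(620,195)]])
print("cup1 rim",[atz(im,*C(*p),44) for p in[(227,436),(335,436),(281,381),(281,491)]])
print("cup2 rim",[atz(im,*C(*p),58) for p in[(485,394),(576,394),(531,350),(531,437)]])
print("button", [atz(im,*C(68,412),z) for z in(20,30,40)])
s=cam("scene"); q=crop2px((629,160),4,(220,165)); print("button scene",[atz(s,*q,z) for z in(20,30,40)])
print("box",[atz(im,*C(*p),10) for p in[(30,412),(115,412)]], "px",4)
# ring
t=cam("top")["color"]; m=((t.min(2)>150)&(t.max(2).astype(int)-t.min(2)<40))[135:215,250:335]
m=m.astype(np.uint8);cs,_=cv2.findContours(m,0,1);c=max(cs,key=len);e=cv2.fitEllipse(c);print(e)
print("ring centre",atz(im,e[0][0]+250,e[0][1]+135,2),"diam mm",[x*2.55 for x in e[1]])
E
```

```text
rod [521.5 338.8  62. ]
rod [520.6 290.6  62. ]
rod [520.7 239.   62. ]
rod [520.7 185.2  62. ]
rod [520.1 165.5  62. ]
far top edge z54 [583.1 342.1  54. ]
far top edge z54 [583.2 166.2  54. ]
near stripe z54 [464.8 341.9  54. ]
near stripe z54 [465.  176.7  54. ]
near stripe z54 [455.7 336.3  54. ]
near stripe z54 [456.  176.5  54. ]
wheel 0 rib -0.2 phase digit mod1 0.2453526865291571 xyz [510.1 305.3 114.9]
wheel 0 rib 0.59 phase digit mod1 0.25120957473898664 xyz [550.9 304.9 106.9]
wheel 1 rib 0.1 phase digit mod1 0.6273236567354216 xyz [526.1 255.8 115.7]
wheel 1 rib 0.81 phase digit mod1 0.5313216195569135 xyz [559.8 254.5  99.2]
wheel 2 rib -0.36 phase digit mod1 0.041634835752482946 xyz [501.8 205.6 112.5]
wheel 2 rib 0.42 phase digit mod1 0.03475935828876997 xyz [542.8 205.4 111.3]
cup0 rim [array([ 617.5, -215.7,   32. ]), array([ 617.5, -308.1,   32. ]), array([ 663.1, -262.8,   32. ]), array([ 570.5, -260.9,   32. ])]
cup1 rim [array([421.5, -15.5,  44. ]), array([421.5, -81.4,  44. ]), array([454.8, -48.3,  44. ]), array([388.5, -48.5,  44. ])]
cup2 rim [array([ 447.4, -171.6,   58. ]), array([ 447.3, -226.6,   58. ]), array([ 473.7, -199.8,   58. ]), array([ 421.7, -199. ,   58. ])]
button [array([434.9,  85.7,  20. ]), array([435.3,  84. ,  30. ]), array([435.8,  82.4,  40. ])]
button scene [array([434.4,  84.3,  20. ]), array([448.8,  87. ,  30. ]), array([463.3,  89.7,  40. ])]
box [array([434.4, 111.4,  10. ]), array([434.5,  57.5,  10. ])] px 4
((43.520347595214844, 42.09730529785156), (68.81625366210938, 69.6844253540039), 78.68791961669922)
ring centre [629.1  -4.3   2. ] diam mm [175.4814468383789, 177.69528465270994]
```

>>> arm_command([
  {"x":-15.86,"y":-4.29,"z":0,"rz":-2.898,"grip":0},
  {"x":-15.86,"y":-4.29,"z":0,"rz":-2.898,"grip":0},
  {"x":-15.86,"y":-4.29,"z":0,"rz":-2.898,"grip":0},
  {"x":-15.86,"y":-4.29,"z":0,"rz":-2.898,"grip":0},
  {"x":-15.86,"y":-4.29,"z":0,"rz":-2.898,"grip":0},
  {"x":-15.86,"y":-4.29,"z":0,"rz":-2.898,"grip":0},
  {"x":-15.86,"y":-4.29,"z":0,"rz":-2.898,"grip":0},
  {"x":-15.86,"y":-4.29,"z":0,"rz":-2.898,"grip":0},
  {"x":-15.86,"y":-4.29,"z":0,"rz":-2.898,"grip":0},
  {"x":-15.86,"y":-4.29,"z":0,"rz":-2.898,"grip":0},
  {"x":-15.86,"y":-4.29,"z":0,"rz":-2.898,"grip":0},
  {"x":-15.86,"y":-4.29,"z":3.56,"rz":-2.898,"grip":0},
  {"x":-15.86,"y":-4.29,"z":3.56,"rz":-2.898,"grip":0},
  {"x":-15.86,"y":-4.29,"z":3.56,"rz":-2.898,"grip":0},
  {"x":-15.86,"y":-4.29,"z":3.56,"rz":-2.898,"grip":0},
  {"x":-15.86,"y":-4.29,"z":3.56,"rz":-2.898,"grip":0},
])

```text
invalid input
```

>>> arm_command([
  {"x":-15.86,"y":-4.29,"z":0.0,"rx":0.0,"ry":0.0,"rz":-2.898,"grip":0.0},
], grip_force=40)

```text
clock: 1.43
tcp_pos: [160.4, 491.9, 303.9]
eef_rot: [-0.001, 0.07, 0.998, 0.001]
wrist_force: [-0.3, 0.5, 0.1]
finger_gap: 0.877
grasp_force: 0.0
```

>>> arm_command([
  {"x":-13.64,"y":-5.61,"z":0,"rx":0,"ry":0,"rz":-1.466,"grip":0},
  {"x":-13.64,"y":-5.61,"z":0,"rx":0,"ry":0,"rz":-1.466,"grip":0},
  {"x":-13.64,"y":-5.61,"z":0,"rx":0,"ry":0,"rz":-1.466,"grip":0},
  {"x":-13.64,"y":-5.61,"z":0,"rx":0,"ry":0,"rz":-1.466,"grip":0},
  {"x":-13.64,"y":-5.61,"z":0,"rx":0,"ry":0,"rz":-1.466,"grip":0},
  {"x":-13.64,"y":-5.61,"z":0,"rx":0,"ry":0,"rz":-1.466,"grip":0},
  {"x":-13.64,"y":-5.61,"z":0,"rx":0,"ry":0,"rz":-1.466,"grip":0},
  {"x":-13.64,"y":-5.61,"z":0,"rx":0,"ry":0,"rz":-1.466,"grip":0},
  {"x":-13.64,"y":-5.61,"z":0,"rx":0,"ry":0,"rz":-1.466,"grip":0},
  {"x":-13.64,"y":-5.61,"z":3.56,"rx":0,"ry":0,"rz":-1.466,"grip":0},
  {"x":-13.64,"y":-5.61,"z":3.56,"rx":0,"ry":0,"rz":-1.466,"grip":0},
  {"x":-13.64,"y":-5.61,"z":3.56,"rx":0,"ry":0,"rz":-1.466,"grip":0},
  {"x":-13.64,"y":-5.61,"z":3.56,"rx":0,"ry":0,"rz":-1.466,"grip":0},
  {"x":-13.64,"y":-5.61,"z":3.56,"rx":0,"ry":0,"rz":-1.466,"grip":0},
], grip_force=40)

```text
clock: 2.6
tcp_pos: [481.9, 303.8, 216.4]
eef_rot: [0.001, 0.006, 1.0, 0.0]
wrist_force: [1.6, 0.6, 1.1]
finger_gap: -0.001
grasp_force: 0.0
```

>>> arm_command([
  {"x":0,"y":0.05,"z":1.456,"rx":0,"ry":0,"rz":-0.14,"grip":0},
  {"x":0,"y":0.05,"z":1.456,"rx":0,"ry":0,"rz":-0.14,"grip":0},
  {"x":-0.8,"y":0.05,"z":1.456,"rx":0,"ry":0,"rz":-0.14,"grip":0},
  {"x":-1.5,"y":0.05,"z":1.456,"rx":0,"ry":0,"rz":-0.14,"grip":0},
  {"x":-2.15,"y":0.05,"z":1.456,"rx":0,"ry":0,"rz":-0.14,"grip":0},
  {"x":-2.15,"y":0.05,"z":1.456,"rx":0,"ry":0,"rz":-0.14,"grip":0},
  {"x":-2.15,"y":0.05,"z":1.456,"rx":0,"ry":0,"rz":-0.14,"grip":0},
], grip_force=40)

```text
clock: 3.18
tcp_pos: [535.8, 304.2, 180.7]
eef_rot: [0.001, 0.001, 1.0, 0.001]
wrist_force: [-0.4, 0.2, 0.1]
finger_gap: -0.002
grasp_force: 0.0
```

Run:
```python
from h import *
save(cam("top"),"pics/w1.png",(140,170,236,250),6)
print(get_obs()["tcp_pos"],get_obs()["wrist_force"])
```

```text
[535.0623201  304.11504938 180.26895413] [-0.07000917  1.10589321  0.24052074]
```

View pics/w1.png

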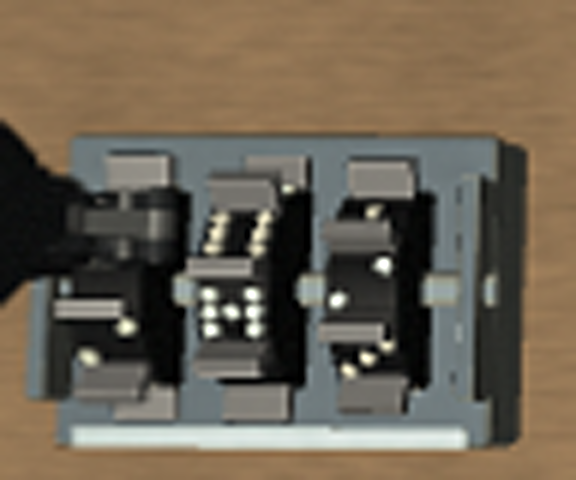

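The picture shows the wheel0 push worked: the 1-pip field sits under the finger, the 2-pip field follows, and the next rib is at (90,308), about -0.19 rad. I continue with strokes of the same size.

>>> arm_command([
  {"x":0,"y":0,"z":-0.8,"rx":0,"ry":0,"rz":0,"grip":0},
  {"x":0,"y":0,"z":-0.8,"rx":0,"ry":0,"rz":0,"grip":0},
  {"x":2.15,"y":0,"z":-0.8,"rx":0,"ry":0,"rz":0,"grip":0},
  {"x":2.15,"y":0,"z":-0.8,"rx":0,"ry":0,"rz":0,"grip":0},
  {"x":2.15,"y":0,"z":0,"rx":0,"ry":0,"rz":0,"grip":0},
  {"x":2.15,"y":0,"z":0,"rx":0,"ry":0,"rz":0,"grip":0},
  {"x":1.35,"y":0,"z":0,"rx":0,"ry":0,"rz":0,"grip":0},
  {"x":0.65,"y":0,"z":0,"rx":0,"ry":0,"rz":0,"grip":0},
  {"x":0,"y":0,"z":0,"rx":0,"ry":0,"rz":0,"grip":0},
  {"x":0,"y":0,"z":0,"rx":0,"ry":0,"rz":0,"grip":0},
  {"x":0,"y":0,"z":-0.8,"rx":0,"ry":0,"rz":0,"grip":0},
  {"x":0,"y":0,"z":-0.8,"rx":0,"ry":0,"rz":0,"grip":0},
  {"x":2.15,"y":0,"z":-0.8,"rx":0,"ry":0,"rz":0,"grip":0},
  {"x":2.15,"y":0,"z":-0.8,"rx":0,"ry":0,"rz":0,"grip":0},
  {"x":2.15,"y":0,"z":0,"rx":0,"ry":0,"rz":0,"grip":0},
  {"x":2.15,"y":0,"z":0,"rx":0,"ry":0,"rz":0,"grip":0},
  {"x":1.35,"y":0,"z":0,"rx":0,"ry":0,"rz":0,"grip":0},
  {"x":0.65,"y":0,"z":0,"rx":0,"ry":0,"rz":0,"grip":0},
  {"x":0,"y":0,"z":0,"rx":0,"ry":0,"rz":0,"grip":0},
  {"x":0,"y":0,"z":0,"rx":0,"ry":0,"rz":0,"grip":0},
], grip_force=40)

```text
clock: 4.9
tcp_pos: [537.4, 303.4, 178.7]
eef_rot: [0.001, 0.001, 1.0, 0.0]
wrist_force: [-0.4, -0.3, 0.0]
finger_gap: 0.004
grasp_force: 0.0
```

>>> arm_command([
  {"x":0,"y":0,"z":-0.8,"rx":0,"ry":0,"rz":0,"grip":0},
  {"x":0,"y":0,"z":-0.8,"rx":0,"ry":0,"rz":0,"grip":0},
  {"x":2.15,"y":0,"z":-0.8,"rx":0,"ry":0,"rz":0,"grip":0},
  {"x":2.15,"y":0,"z":-0.8,"rx":0,"ry":0,"rz":0,"grip":0},
  {"x":2.15,"y":0,"z":0,"rx":0,"ry":0,"rz":0,"grip":0},
  {"x":2.15,"y":0,"z":0,"rx":0,"ry":0,"rz":0,"grip":0},
  {"x":1.35,"y":0,"z":0,"rx":0,"ry":0,"rz":0,"grip":0},
  {"x":0.65,"y":0,"z":0,"rx":0,"ry":0,"rz":0,"grip":0},
  {"x":0,"y":0,"z":0,"rx":0,"ry":0,"rz":0,"grip":0},
  {"x":0,"y":0,"z":0,"rx":0,"ry":0,"rz":0,"grip":0},
  {"x":0,"y":0,"z":-0.8,"rx":0,"ry":0,"rz":0,"grip":0},
  {"x":0,"y":0,"z":-0.8,"rx":0,"ry":0,"rz":0,"grip":0},
  {"x":2.15,"y":0,"z":-0.8,"rx":0,"ry":0,"rz":0,"grip":0},
  {"x":2.15,"y":0,"z":-0.8,"rx":0,"ry":0,"rz":0,"grip":0},
  {"x":2.15,"y":0,"z":0,"rx":0,"ry":0,"rz":0,"grip":0},
  {"x":2.15,"y":0,"z":0,"rx":0,"ry":0,"rz":0,"grip":0},
  {"x":1.3,"y":0,"z":0,"rx":0,"ry":0,"rz":0,"grip":0},
  {"x":0.85,"y":0,"z":0,"rx":0,"ry":0,"rz":0,"grip":0},
  {"x":0.5,"y":0,"z":0,"rx":0,"ry":0,"rz":0,"grip":0},
  {"x":0.44,"y":0,"z":0,"rx":0,"ry":0,"rz":0,"grip":0},
], grip_force=40)

```text
clock: 6.57
tcp_pos: [525.1, 303.6, 178.4]
eef_rot: [-0.0, 0.001, 1.0, 0.0]
wrist_force: [-2.7, 0.1, 0.2]
finger_gap: 0.002
grasp_force: 0.8
```

>>> arm_command([
  {"x":0,"y":0,"z":-0.9,"rx":0,"ry":0,"rz":0,"grip":0},
  {"x":0,"y":0,"z":-0.9,"rx":0,"ry":0,"rz":0,"grip":0},
  {"x":-1.4,"y":-1.96,"z":-0.9,"rx":0,"ry":0,"rz":0,"grip":0},
  {"x":-1.4,"y":-1.96,"z":-0.9,"rx":0,"ry":0,"rz":0,"grip":0},
  {"x":-1.4,"y":-1.96,"z":-0.9,"rx":0,"ry":0,"rz":0,"grip":0},
  {"x":-1.4,"y":-1.96,"z":0,"rx":0,"ry":0,"rz":0,"grip":0},
  {"x":-1.4,"y":-1.96,"z":0,"rx":0,"ry":0,"rz":0,"grip":0},
  {"x":-0.6,"y":-1.96,"z":0,"rx":0,"ry":0,"rz":0,"grip":0},
  {"x":0.1,"y":-1.96,"z":0,"rx":0,"ry":0,"rz":0,"grip":0},
  {"x":0.73,"y":-1.96,"z":0,"rx":0,"ry":0,"rz":0,"grip":0},
  {"x":0.73,"y":-1.96,"z":0,"rx":0,"ry":0,"rz":0,"grip":0},
], grip_force=40)

```text
clock: 7.48
tcp_pos: [503.4, 255.4, 179.0]
eef_rot: [-0.001, -0.0, 1.0, -0.0]
wrist_force: [-0.6, 0.6, 0.5]
finger_gap: -0.001
grasp_force: 0.0
```

Run:
```python
from h import *
save(cam("top"),"pics/w2.png",(140,170,236,250),6)
print(get_obs()["tcp_pos"],get_obs()["wrist_force"])
```

```text
[504.84315151 255.41801284 179.16610053] [ 0.71998805 -0.08361361  0.21592448]
```

View pics/w2.png

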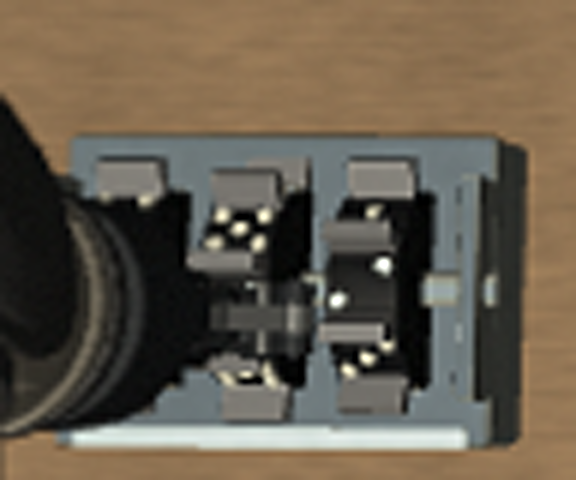

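The picture shows wheel1 moved down correctly: the finger is in field 6 and field 5 is above at (240,230).

>>> arm_command([
  {"x":0,"y":0,"z":-0.8,"rx":0,"ry":0,"rz":0,"grip":0},
  {"x":0,"y":0,"z":-0.8,"rx":0,"ry":0,"rz":0,"grip":0},
  {"x":-2.13,"y":0,"z":-0.8,"rx":0,"ry":0,"rz":0,"grip":0},
  {"x":-2.13,"y":0,"z":-0.8,"rx":0,"ry":0,"rz":0,"grip":0},
  {"x":-2.13,"y":0,"z":0,"rx":0,"ry":0,"rz":0,"grip":0},
  {"x":-2.13,"y":0,"z":0,"rx":0,"ry":0,"rz":0,"grip":0},
  {"x":-1.35,"y":0,"z":0,"rx":0,"ry":0,"rz":0,"grip":0},
  {"x":-0.65,"y":0,"z":0,"rx":0,"ry":0,"rz":0,"grip":0},
  {"x":0,"y":0,"z":0,"rx":0,"ry":0,"rz":0,"grip":0},
  {"x":0,"y":0,"z":0,"rx":0,"ry":0,"rz":0,"grip":0},
  {"x":0,"y":0,"z":-0.8,"rx":0,"ry":0,"rz":0,"grip":0},
  {"x":0,"y":0,"z":-0.8,"rx":0,"ry":0,"rz":0,"grip":0},
  {"x":-2.13,"y":0,"z":-0.8,"rx":0,"ry":0,"rz":0,"grip":0},
  {"x":-2.13,"y":0,"z":-0.8,"rx":0,"ry":0,"rz":0,"grip":0},
  {"x":-2.13,"y":0,"z":0,"rx":0,"ry":0,"rz":0,"grip":0},
  {"x":-2.13,"y":0,"z":0,"rx":0,"ry":0,"rz":0,"grip":0},
  {"x":-1.35,"y":0,"z":0,"rx":0,"ry":0,"rz":0,"grip":0},
  {"x":-0.65,"y":0,"z":0,"rx":0,"ry":0,"rz":0,"grip":0},
  {"x":0,"y":0,"z":0,"rx":0,"ry":0,"rz":0,"grip":0},
  {"x":0,"y":0,"z":0,"rx":0,"ry":0,"rz":0,"grip":0},
], grip_force=40)

```text
clock: 9.2
tcp_pos: [503.7, 254.9, 178.8]
eef_rot: [-0.001, 0.0, 1.0, -0.0]
wrist_force: [0.5, -0.0, -0.4]
finger_gap: -0.001
grasp_force: 0.0
```

>>> arm_command([
  {"x":0,"y":0,"z":-0.8,"rx":0,"ry":0,"rz":0,"grip":0},
  {"x":0,"y":0,"z":-0.8,"rx":0,"ry":0,"rz":0,"grip":0},
  {"x":-2.13,"y":0,"z":-0.8,"rx":0,"ry":0,"rz":0,"grip":0},
  {"x":-2.13,"y":0,"z":-0.8,"rx":0,"ry":0,"rz":0,"grip":0},
  {"x":-2.13,"y":0,"z":0,"rx":0,"ry":0,"rz":0,"grip":0},
  {"x":-2.13,"y":0,"z":0,"rx":0,"ry":0,"rz":0,"grip":0},
  {"x":-1.35,"y":0,"z":0,"rx":0,"ry":0,"rz":0,"grip":0},
  {"x":-0.65,"y":0,"z":0,"rx":0,"ry":0,"rz":0,"grip":0},
  {"x":0,"y":0,"z":0,"rx":0,"ry":0,"rz":0,"grip":0},
  {"x":0,"y":0,"z":0,"rx":0,"ry":0,"rz":0,"grip":0},
  {"x":0,"y":0,"z":-0.8,"rx":0,"ry":0,"rz":0,"grip":0},
  {"x":0,"y":0,"z":-0.8,"rx":0,"ry":0,"rz":0,"grip":0},
  {"x":-2.13,"y":0,"z":-0.8,"rx":0,"ry":0,"rz":0,"grip":0},
  {"x":-2.13,"y":0,"z":-0.8,"rx":0,"ry":0,"rz":0,"grip":0},
  {"x":-2.13,"y":0,"z":0,"rx":0,"ry":0,"rz":0,"grip":0},
  {"x":-2.13,"y":0,"z":0,"rx":0,"ry":0,"rz":0,"grip":0},
  {"x":-1.3,"y":0,"z":0,"rx":0,"ry":0,"rz":0,"grip":0},
  {"x":-0.9,"y":0,"z":0,"rx":0,"ry":0,"rz":0,"grip":0},
  {"x":-0.55,"y":0,"z":0,"rx":0,"ry":0,"rz":0,"grip":0},
  {"x":-0.5,"y":0,"z":0,"rx":0,"ry":0,"rz":0,"grip":0},
], grip_force=40)

```text
clock: 10.87
tcp_pos: [517.5, 254.8, 178.9]
eef_rot: [-0.0, 0.0, 1.0, -0.0]
wrist_force: [0.5, 0.2, 0.0]
finger_gap: 0.002
grasp_force: 0.2
```

>>> arm_command([
  {"x":0,"y":0,"z":-0.9,"rx":0,"ry":0,"rz":0,"grip":0},
  {"x":0,"y":0,"z":-0.9,"rx":0,"ry":0,"rz":0,"grip":0},
  {"x":1.5,"y":-1.98,"z":-0.9,"rx":0,"ry":0,"rz":0,"grip":0},
  {"x":1.5,"y":-1.98,"z":-0.9,"rx":0,"ry":0,"rz":0,"grip":0},
  {"x":1.5,"y":-1.98,"z":-0.9,"rx":0,"ry":0,"rz":0,"grip":0},
  {"x":1.5,"y":-1.98,"z":0,"rx":0,"ry":0,"rz":0,"grip":0},
  {"x":1.5,"y":-1.98,"z":0,"rx":0,"ry":0,"rz":0,"grip":0},
  {"x":0.8,"y":-1.98,"z":0,"rx":0,"ry":0,"rz":0,"grip":0},
  {"x":0,"y":-1.98,"z":0,"rx":0,"ry":0,"rz":0,"grip":0},
  {"x":-0.73,"y":-1.98,"z":0,"rx":0,"ry":0,"rz":0,"grip":0},
  {"x":-0.73,"y":-1.98,"z":0,"rx":0,"ry":0,"rz":0,"grip":0},
  {"x":-0.73,"y":-1.98,"z":-0.9,"rx":0,"ry":0,"rz":0,"grip":0},
  {"x":-0.73,"y":-1.98,"z":-0.9,"rx":0,"ry":0,"rz":0,"grip":0},
  {"x":1.35,"y":-1.98,"z":-0.9,"rx":0,"ry":0,"rz":0,"grip":0},
  {"x":1.35,"y":-1.98,"z":-0.9,"rx":0,"ry":0,"rz":0,"grip":0},
  {"x":1.35,"y":-1.98,"z":0,"rx":0,"ry":0,"rz":0,"grip":0},
  {"x":1.35,"y":-1.98,"z":0,"rx":0,"ry":0,"rz":0,"grip":0},
], grip_force=40)

```text
clock: 12.28
tcp_pos: [482.1, 205.3, 176.4]
eef_rot: [-0.002, 0.0, 1.0, -0.0]
wrist_force: [-0.9, -0.1, -0.3]
finger_gap: -0.002
grasp_force: 0.0
```

>>> arm_command([
  {"x":-0.8,"y":0,"z":0,"rx":0,"ry":0,"rz":0,"grip":0},
  {"x":-1.3,"y":0,"z":0,"rx":0,"ry":0,"rz":0,"grip":0},
  {"x":-1.55,"y":0,"z":0,"rx":0,"ry":0,"rz":0,"grip":0},
  {"x":-1.61,"y":0,"z":0,"rx":0,"ry":0,"rz":0,"grip":0},
  {"x":-1.61,"y":0,"z":0,"rx":0,"ry":0,"rz":0,"grip":0},
  {"x":-1.61,"y":0,"z":-1,"rx":0,"ry":0,"rz":0,"grip":0},
  {"x":-1.61,"y":0,"z":-2.5,"rx":0,"ry":0,"rz":0,"grip":0},
  {"x":-1.61,"y":-3,"z":-2.5,"rx":0,"ry":0,"rz":0,"grip":30},
  {"x":-1.61,"y":-5,"z":-2.5,"rx":0,"ry":0,"rz":0,"grip":30},
  {"x":-1.61,"y":-7,"z":-2.5,"rx":0,"ry":0,"rz":0,"grip":30},
  {"x":-1.61,"y":-9,"z":-2.5,"rx":0,"ry":0,"rz":0,"grip":30},
  {"x":-1.61,"y":-9,"z":-2.5,"rx":0,"ry":0,"rz":0,"grip":30},
], grip_force=40)

```text
clock: 13.28
tcp_pos: [523.9, -4.6, 241.6]
eef_rot: [0.001, 0.0, 1.0, -0.0]
wrist_force: [1.3, 0.2, -0.5]
finger_gap: 0.354
grasp_force: 0.0
```

Run:
```python
from h import *
im=cam("top");save(im,"pics/w3.png",(140,188,236,250),8)
print(get_obs()["tcp_pos"],get_obs()["finger_gap"])
for d in outline_of("top","cup0"):
    ys,xs=np.nonzero(d["pixels"]); print(round(d["p"],2),d["rect"],xs.mean().round(1),ys.mean().round(1))
```

```text
[524.30125752 -11.5176443  241.51623809] 0.3521057839152086
0.98 [468.5, 206.9, 513.1, 245.1] 491.2 226.9
0.91 [306.2, 244.3, 321.7, 272.2] 314.3 259.1
0.75 [375.4, 163.0, 413.4, 199.1] 394.2 180.6
0.73 [428.4, 246.0, 466.1, 281.2] 447.3 261.8
0.68 [360.3, 234.7, 382.4, 259.3] 371.8 247.3
```

View pics/w3.png

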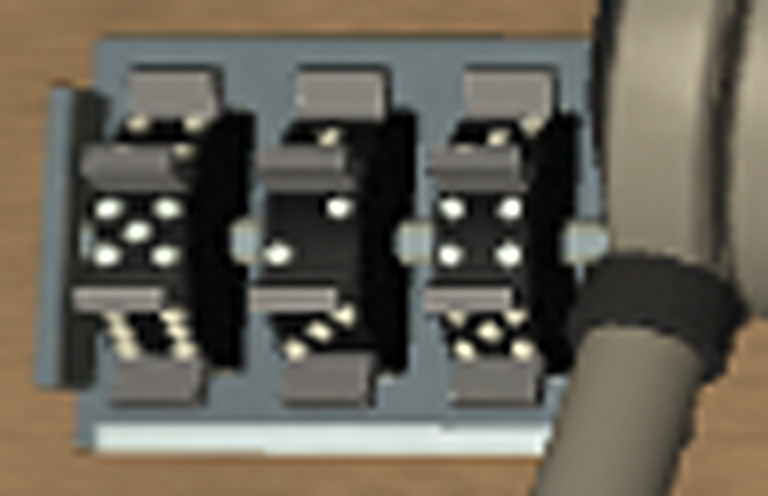

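The wheels read 5-2-4 and the near ribs line up at row 298, so they are set. Now cup0.

>>> arm_command([
  {"x":-3.71,"y":-8.01,"z":0,"rx":0,"ry":0,"rz":0,"grip":32},
  {"x":-3.71,"y":-8.01,"z":0,"rx":0,"ry":0,"rz":0,"grip":32},
  {"x":-3.71,"y":-8.01,"z":0,"rx":0,"ry":0,"rz":0,"grip":32},
  {"x":-3.71,"y":-8.01,"z":0,"rx":0,"ry":0,"rz":0,"grip":32},
  {"x":-3.71,"y":-8.01,"z":0,"rx":0,"ry":0,"rz":0,"grip":32},
  {"x":-3.71,"y":-8.01,"z":0,"rx":0,"ry":0,"rz":0,"grip":32},
  {"x":-3.71,"y":-8.01,"z":4.4,"rx":0,"ry":0,"rz":0,"grip":32},
  {"x":-3.71,"y":-8.01,"z":4.4,"rx":0,"ry":0,"rz":0,"grip":32},
  {"x":-3.71,"y":-8.01,"z":4.4,"rx":0,"ry":0,"rz":0,"grip":32},
  {"x":-3.71,"y":-8.01,"z":4.4,"rx":0,"ry":0,"rz":0,"grip":32},
], grip_force=40)

```text
clock: 14.22
tcp_pos: [614.0, -201.4, 124.5]
eef_rot: [-0.005, 0.001, 1.0, 0.003]
wrist_force: [-0.7, -0.3, -1.0]
finger_gap: 0.378
grasp_force: 0.0
```

Run:
```python
from h import *
cam("top"); print(get_obs()["tcp_pos"],get_obs()["eef_rot"])
```

```text
[ 615.68677176 -202.04066099  128.27214983] [-2.96145791e-03  4.42728910e-04  9.99994417e-01  1.48337050e-03]
```

>>> arm_command([
  {"x":-0.05,"y":-0.7,"z":0,"rx":0,"ry":0,"rz":0,"grip":32},
  {"x":-0.05,"y":-0.7,"z":0,"rx":0,"ry":0,"rz":0,"grip":32},
  {"x":-0.05,"y":-0.7,"z":1,"rx":0,"ry":0,"rz":0,"grip":32},
  {"x":-0.05,"y":-0.7,"z":1,"rx":0,"ry":0,"rz":0,"grip":32},
  {"x":-0.05,"y":-0.7,"z":1,"rx":0,"ry":0,"rz":0,"grip":32},
], grip_force=40)

```text
clock: 14.68
tcp_pos: [618.4, -221.1, 107.0]
eef_rot: [0.0, 0.001, 1.0, 0.0]
wrist_force: [0.1, 0.4, 0.1]
finger_gap: 0.373
grasp_force: 0.0
```

>>> arm_command([
  {"x":0,"y":0.03,"z":0.5,"rx":0,"ry":0,"rz":0,"grip":32},
  {"x":0,"y":0.03,"z":0.92,"rx":0,"ry":0,"rz":0,"grip":32},
  {"x":0,"y":0.03,"z":0.92,"rx":0,"ry":0,"rz":0,"grip":32},
  {"x":0,"y":0.03,"z":0.92,"rx":0,"ry":0,"rz":0,"grip":0},
  {"x":0,"y":0.03,"z":0.92,"rx":0,"ry":0,"rz":0,"grip":0},
  {"x":0,"y":0.03,"z":0.92,"rx":0,"ry":0,"rz":0,"grip":0},
  {"x":0,"y":0.03,"z":0.92,"rx":0,"ry":0,"rz":0,"grip":0},
  {"x":0,"y":0.03,"z":0.92,"rx":0,"ry":0,"rz":0,"grip":0},
  {"x":0,"y":0.03,"z":0.92,"rx":0,"ry":0,"rz":0,"grip":0},
], grip_force=70)

```text
clock: 15.43
tcp_pos: [618.4, -220.2, 83.2]
eef_rot: [0.0, 0.001, 1.0, 0.0]
wrist_force: [-0.3, 1.3, 0.0]
finger_gap: 0.069
grasp_force: 67.4
```

>>> arm_command([
  {"x":0,"y":0,"z":-0.4,"rx":0,"ry":0,"rz":0,"grip":0},
  {"x":0,"y":0,"z":-0.9,"rx":0,"ry":0,"rz":0,"grip":0},
  {"x":0,"y":0,"z":-1.4,"rx":0,"ry":0,"rz":0,"grip":0},
  {"x":0,"y":0,"z":-1.4,"rx":0,"ry":0,"rz":0,"grip":0},
], grip_force=70)

```text
clock: 15.77
tcp_pos: [619.9, -221.0, 122.1]
eef_rot: [0.003, 0.001, 1.0, -0.001]
wrist_force: [1.0, -0.0, -1.0]
finger_gap: 0.071
grasp_force: 67.6
```

>>> arm_command([
  {"x":0,"y":1,"z":0,"rx":0,"ry":0,"rz":0,"grip":0},
  {"x":-0.1,"y":2,"z":0,"rx":0,"ry":0,"rz":0,"grip":0},
  {"x":-0.2,"y":3,"z":0,"rx":0,"ry":0,"rz":0,"grip":0},
  {"x":-0.4,"y":4,"z":0,"rx":0,"ry":0,"rz":0,"grip":0},
  {"x":-0.43,"y":5,"z":0,"rx":0,"ry":0,"rz":0,"grip":0},
  {"x":-0.43,"y":6,"z":0,"rx":0,"ry":0,"rz":0,"grip":0},
  {"x":-0.43,"y":7,"z":0,"rx":0,"ry":0,"rz":0,"grip":0},
  {"x":-0.43,"y":8,"z":0,"rx":0,"ry":0,"rz":0,"grip":0},
  {"x":-0.43,"y":9,"z":0,"rx":0,"ry":0,"rz":0,"grip":0},
  {"x":-0.43,"y":9.8,"z":0,"rx":0,"ry":0,"rz":0,"grip":0},
  {"x":-0.43,"y":10.34,"z":0,"rx":0,"ry":0,"rz":0,"grip":0},
  {"x":-0.43,"y":10.34,"z":0,"rx":0,"ry":0,"rz":0,"grip":0},
  {"x":-0.43,"y":10.34,"z":0,"rx":0,"ry":0,"rz":0,"grip":0},
], grip_force=70)

```text
clock: 16.85
tcp_pos: [629.6, 38.6, 118.3]
eef_rot: [0.0, -0.0, 1.0, -0.0]
wrist_force: [0.1, -0.6, -2.4]
finger_gap: 0.069
grasp_force: 67.9
```

Run:
```python
from h import *
s=cam("scene");save(s,"pics/c0.png",(220,140,440,290),3.5)
o=get_obs();print(o["tcp_pos"],o["finger_gap"],o["grasp_force"],o["wrist_force"])
```

```text
[629.58287323  37.7650285  118.22564229] 0.06893325837132905 67.90097788859384 [ 0.24864098 -0.35653727 -2.73011385]
```

View pics/c0.png

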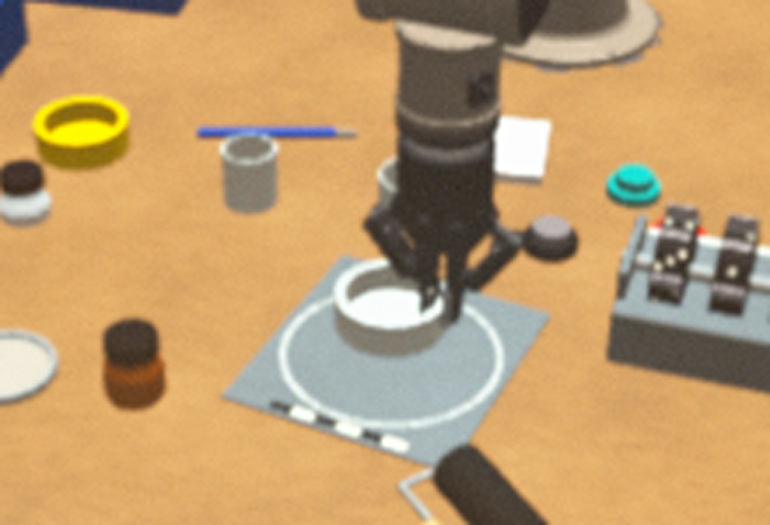

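cup0 is held level over the ring. I lower it 33 mm and release.

>>> arm_command([
  {"x":0,"y":0,"z":0.5,"rx":0,"ry":0,"rz":0,"grip":0},
  {"x":0,"y":0,"z":0.9,"rx":0,"ry":0,"rz":0,"grip":0},
  {"x":0,"y":0,"z":1.15,"rx":0,"ry":0,"rz":0,"grip":0},
  {"x":0,"y":0,"z":1.28,"rx":0,"ry":0,"rz":0,"grip":0},
  {"x":0,"y":0,"z":1.3,"rx":0,"ry":0,"rz":0,"grip":0},
  {"x":0,"y":0,"z":1.3,"rx":0,"ry":0,"rz":0,"grip":0},
  {"x":0,"y":0,"z":1.3,"rx":0,"ry":0,"rz":0,"grip":28},
  {"x":0,"y":0,"z":1.3,"rx":0,"ry":0,"rz":0,"grip":28},
  {"x":0,"y":0,"z":1.3,"rx":0,"ry":0,"rz":0,"grip":28},
  {"x":0,"y":0,"z":1.3,"rx":0,"ry":0,"rz":0,"grip":28},
  {"x":0,"y":0,"z":0.5,"rx":0,"ry":0,"rz":0,"grip":28},
  {"x":0,"y":0,"z":-1,"rx":0,"ry":0,"rz":0,"grip":28},
  {"x":0,"y":0,"z":-3,"rx":0,"ry":0,"rz":0,"grip":80},
  {"x":0,"y":3,"z":-5,"rx":0,"ry":0,"rz":0,"grip":85},
  {"x":0,"y":5,"z":-5,"rx":0,"ry":0,"rz":0,"grip":85},
  {"x":0,"y":8,"z":-5,"rx":0,"ry":0,"rz":0,"grip":85},
  {"x":0,"y":8,"z":-5,"rx":0,"ry":0,"rz":0,"grip":85},
  {"x":0,"y":8,"z":-5,"rx":0,"ry":0,"rz":0,"grip":85},
], grip_force=70)

```text
clock: 18.4
tcp_pos: [629.5, 235.9, 243.4]
eef_rot: [0.001, 0.001, 1.0, 0.0]
wrist_force: [0.3, 0.0, -0.3]
finger_gap: 0.995
grasp_force: 0.0
```

```bash
cat > ring.py <<'E'
from h import *
def circ(im,x,y,z,R,tag):
    """fit rim circle: outer edge radial gradient search about guess (x,y) at rim height z, radius R"""
    g=cv2.cvtColor(im["color"],cv2.COLOR_RGB2GRAY).astype(np.float32)
    best=None
    a=np.linspace(0,2*np.pi,90,endpoint=False)
    def sc(x,y):
        v=[]
        for dr in(-2.5,3):
            P=np.array([proj(im,(x+(R+dr)*np.cos(t),y+(R+dr)*np.sin(t),z)) for t in a],np.float32)
            v.append(cv2.remap(g,P[:,:1].copy(),P[:,1:].copy(),cv2.INTER_LINEAR).ravel())
        return (v[0]-v[1]).mean()
    for st in(4,1):
        c=[(sc(x+i*st,y+j*st),x+i*st,y+j*st) for i in range(-6,7) for j in range(-6,7)]
        s,x,y=max(c)
    print(tag,"centre",round(x,1),round(y,1),"score",round(float(s),1)); return x,y
E
python3 - <<'E'
from ring import *
im=cam("top")
circ(im,628,-4,34,46,"cup0");circ(im,421.5,-48.4,44,33,"cup1");circ(im,447.5,-199.4,58,26,"cup2")
o=get_obs();print(o["tcp_pos"],o["finger_gap"])
for d in outline_of("top","cup0"):
    ys,xs=np.nonzero(d["pixels"]); print(round(d["p"],2),d["rect"],xs.mean().round(1),ys.mean().round(1))
E
```

```text
cup0 centre 630 -5 score 92.9
cup1 centre 420.5 -47.4 score 70.9
cup2 centre 447.5 -201.4 score 81.4
[628.57753424 243.98411439 244.41580644] 0.9964878470060468
0.89 [297.3, 245.1, 322.9, 271.8] 309.8 258.6
0.78 [359.6, 239.2, 384.8, 259.5] 371.6 247.9
0.68 [427.2, 245.6, 468.3, 281.6] 447.7 261.9
0.64 [468.5, 208.2, 511.8, 244.5] 490.9 226.9
```

>>> arm_command([
  {"x":8.3,"y":-11.55,"z":0,"rx":0,"ry":0,"rz":0,"grip":85},
  {"x":8.3,"y":-11.55,"z":0,"rx":0,"ry":0,"rz":0,"grip":85},
  {"x":8.3,"y":-11.55,"z":0,"rx":0,"ry":0,"rz":0,"grip":85},
  {"x":8.3,"y":-11.55,"z":0,"rx":0,"ry":0,"rz":0,"grip":85},
  {"x":8.3,"y":-11.55,"z":0,"rx":0,"ry":0,"rz":0,"grip":85},
  {"x":8.3,"y":-11.55,"z":0,"rx":0,"ry":0,"rz":0,"grip":85},
  {"x":8.3,"y":-11.55,"z":0,"rx":0,"ry":0,"rz":0,"grip":85},
  {"x":8.3,"y":-11.55,"z":0,"rx":0,"ry":0,"rz":0,"grip":85},
  {"x":8.3,"y":-11.55,"z":0,"rx":0,"ry":0,"rz":0,"grip":85},
  {"x":8.3,"y":-11.55,"z":3,"rx":0,"ry":0,"rz":0,"grip":85},
  {"x":8.3,"y":-11.55,"z":3,"rx":0,"ry":0,"rz":0,"grip":85},
  {"x":8.3,"y":-11.55,"z":3,"rx":0,"ry":0,"rz":0,"grip":85},
  {"x":8.3,"y":-11.55,"z":3,"rx":0,"ry":0,"rz":0,"grip":85},
], grip_force=40)

```text
clock: 19.58
tcp_pos: [421.1, -54.6, 166.9]
eef_rot: [-0.002, 0.001, 1.0, 0.001]
wrist_force: [0.4, 1.1, -0.1]
finger_gap: 0.999
grasp_force: 0.0
```

>>> arm_command([
  {"x":0,"y":0,"z":0,"rx":0,"ry":0,"rz":0,"grip":85},
  {"x":0,"y":0,"z":0,"rx":0,"ry":0,"rz":0,"grip":85},
], grip_force=40)

```text
clock: 19.75
tcp_pos: [422.9, -54.5, 169.1]
eef_rot: [0.002, 0.0, 1.0, -0.0]
wrist_force: [-0.6, 0.4, -0.3]
finger_gap: 0.993
grasp_force: 0.0
```

>>> arm_command([
  {"x":0.06,"y":0.26,"z":0,"rx":0,"ry":0,"rz":0,"grip":85},
  {"x":0.06,"y":0.26,"z":1.0,"rx":0,"ry":0,"rz":0,"grip":85},
  {"x":0.06,"y":0.26,"z":2.0,"rx":0,"ry":0,"rz":0,"grip":85},
  {"x":0.06,"y":0.26,"z":2.6,"rx":0,"ry":0,"rz":0,"grip":85},
  {"x":0.06,"y":0.26,"z":2.88,"rx":0,"ry":0,"rz":0,"grip":85},
  {"x":0.06,"y":0.26,"z":2.88,"rx":0,"ry":0,"rz":0,"grip":85},
  {"x":0.06,"y":0.26,"z":2.88,"rx":0,"ry":0,"rz":0,"grip":85},
  {"x":0.06,"y":0.26,"z":2.88,"rx":0,"ry":0,"rz":0,"grip":40},
  {"x":0.06,"y":0.26,"z":2.88,"rx":0,"ry":0,"rz":0,"grip":40},
  {"x":0.06,"y":0.26,"z":2.88,"rx":0,"ry":0,"rz":0,"grip":40},
  {"x":0.06,"y":0.26,"z":2.88,"rx":0,"ry":0,"rz":0,"grip":40},
  {"x":0.06,"y":0.26,"z":2.88,"rx":0,"ry":0,"rz":0,"grip":40},
], grip_force=50)

```text
clock: 20.75
tcp_pos: [421.0, -47.9, 97.3]
eef_rot: [0.001, 0.001, 1.0, -0.0]
wrist_force: [-2.5, 2.6, 13.9]
finger_gap: 0.755
grasp_force: 51.3
```

>>> arm_command([
  {"x":0,"y":0,"z":-0.5,"rx":0,"ry":0,"rz":0,"grip":40},
  {"x":0,"y":0,"z":-1.2,"rx":0,"ry":0,"rz":0,"grip":40},
  {"x":0,"y":0,"z":-2.2,"rx":0,"ry":0,"rz":0,"grip":40},
  {"x":0,"y":0,"z":-2.8,"rx":0,"ry":0,"rz":0,"grip":40},
  {"x":0,"y":0,"z":-2.8,"rx":0,"ry":0,"rz":0,"grip":40},
  {"x":0,"y":0,"z":-2.8,"rx":0,"ry":0,"rz":0,"grip":40},
], grip_force=50)

```text
clock: 21.25
tcp_pos: [420.6, -48.0, 166.2]
eef_rot: [0.001, 0.001, 1.0, -0.0]
wrist_force: [-0.3, 0.6, -1.8]
finger_gap: 0.761
grasp_force: 42.1
```

>>> arm_command([
  {"x":-0.9,"y":0.2,"z":0,"rx":0,"ry":0,"rz":0,"grip":40},
  {"x":-1.9,"y":0.4,"z":0,"rx":0,"ry":0,"rz":0,"grip":40},
  {"x":-2.9,"y":0.6,"z":0,"rx":0,"ry":0,"rz":0,"grip":40},
  {"x":-3.9,"y":0.8,"z":0,"rx":0,"ry":0,"rz":0,"grip":40},
  {"x":-4.9,"y":1.0,"z":0,"rx":0,"ry":0,"rz":0,"grip":40},
  {"x":-5.9,"y":1.2,"z":0,"rx":0,"ry":0,"rz":0,"grip":40},
  {"x":-6.9,"y":1.4,"z":0,"rx":0,"ry":0,"rz":0,"grip":40},
  {"x":-7.8,"y":1.6,"z":0,"rx":0,"ry":0,"rz":0,"grip":40},
  {"x":-8.38,"y":1.72,"z":0,"rx":0,"ry":0,"rz":0,"grip":40},
  {"x":-8.38,"y":1.72,"z":0,"rx":0,"ry":0,"rz":0,"grip":40},
  {"x":-8.38,"y":1.72,"z":0,"rx":0,"ry":0,"rz":0,"grip":40},
  {"x":-8.38,"y":1.72,"z":0,"rx":0,"ry":0,"rz":0,"grip":40},
], grip_force=50)

```text
clock: 22.25
tcp_pos: [628.5, -5.2, 163.9]
eef_rot: [-0.002, 0.001, 1.0, 0.0]
wrist_force: [0.3, -0.2, -2.2]
finger_gap: 0.753
grasp_force: 56.2
```

Run:
```python
from h import *
s=cam("scene");save(s,"pics/c1.png",(220,140,440,290),3.5)
o=get_obs();print(o["tcp_pos"],o["finger_gap"],o["grasp_force"],o["wrist_force"])
```

```text
[628.58737659  -5.30237741 164.35776146] 0.7513082587258643 56.15875789895654 [-0.91092033 -0.50259402 -1.39731117]
```

View pics/c1.png

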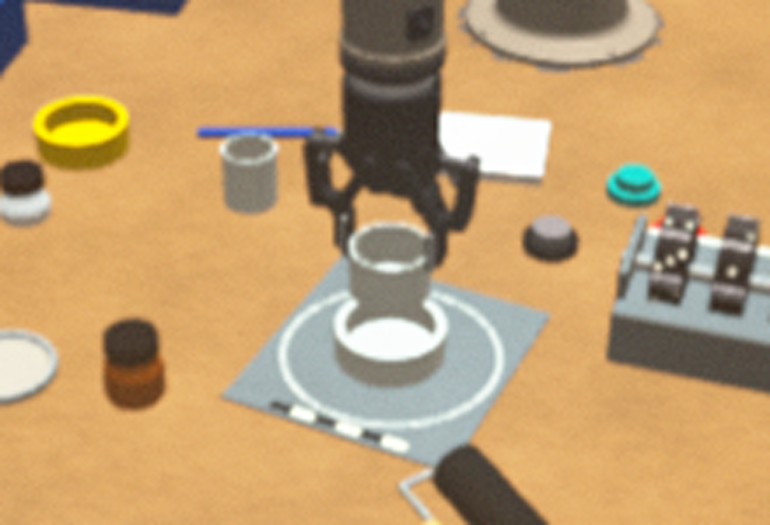

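Both cups are aligned, with cup1 level above cup0, so I lower it in.

>>> arm_command([
  {"x":-0.04,"y":0,"z":0.8,"rx":0,"ry":0,"rz":0,"grip":40},
  {"x":-0.04,"y":0,"z":1.4,"rx":0,"ry":0,"rz":0,"grip":40},
  {"x":-0.04,"y":0,"z":1.8,"rx":0,"ry":0,"rz":0,"grip":40},
  {"x":-0.04,"y":0,"z":2.1,"rx":0,"ry":0,"rz":0,"grip":40},
  {"x":-0.04,"y":0,"z":2.3,"rx":0,"ry":0,"rz":0,"grip":40},
  {"x":-0.04,"y":0,"z":2.3,"rx":0,"ry":0,"rz":0,"grip":40},
  {"x":-0.04,"y":0,"z":2.3,"rx":0,"ry":0,"rz":0,"grip":40},
], grip_force=50)

```text
clock: 22.88
tcp_pos: [630.9, -5.2, 108.2]
eef_rot: [0.0, 0.001, 1.0, 0.0]
wrist_force: [0.1, 0.3, -1.3]
finger_gap: 0.761
grasp_force: 56.2
```

>>> arm_command([
  {"x":0,"y":0,"z":0,"rx":0,"ry":0,"rz":0,"grip":85},
  {"x":0,"y":0,"z":0,"rx":0,"ry":0,"rz":0,"grip":85},
  {"x":0,"y":0,"z":0,"rx":0,"ry":0,"rz":0,"grip":85},
  {"x":0,"y":0,"z":-1,"rx":0,"ry":0,"rz":0,"grip":85},
  {"x":0,"y":0,"z":-2.5,"rx":0,"ry":0,"rz":0,"grip":85},
  {"x":0,"y":0,"z":-4,"rx":0,"ry":0,"rz":0,"grip":85},
  {"x":0,"y":4,"z":-4,"rx":0,"ry":0,"rz":0,"grip":85},
  {"x":0,"y":8,"z":-4,"rx":0,"ry":0,"rz":0,"grip":85},
  {"x":0,"y":8,"z":-4,"rx":0,"ry":0,"rz":0,"grip":85},
  {"x":0,"y":8,"z":-4,"rx":0,"ry":0,"rz":0,"grip":85},
  {"x":0,"y":8,"z":-4,"rx":0,"ry":0,"rz":0,"grip":85},
  {"x":0,"y":8,"z":-4,"rx":0,"ry":0,"rz":0,"grip":85},
], grip_force=50)

```text
clock: 23.88
tcp_pos: [630.2, 201.5, 208.5]
eef_rot: [0.001, -0.002, 1.0, 0.001]
wrist_force: [-0.4, -0.1, 0.1]
finger_gap: 0.993
grasp_force: 0.0
```

Run:
```python
from ring import *
im=cam("top")
circ(im,630,-5,34,46,"cup0");circ(im,630,-5,52,33,"cup1");circ(im,447.5,-200.5,58,26,"cup2")
o=get_obs();print(o["tcp_pos"],o["finger_gap"])
```

```text
cup0 centre 630 -5 score 91.7
cup1 centre 617 -11 score 46.9
cup2 centre 447.5 -201.5 score 80.0
[630.55706434 198.48285136 208.32294886] 0.9943649894933123
```

>>> arm_command([
  {"x":7.32,"y":-15.9,"z":0,"rx":0,"ry":0,"rz":0,"grip":80},
  {"x":7.32,"y":-15.9,"z":0,"rx":0,"ry":0,"rz":0,"grip":80},
  {"x":7.32,"y":-15.9,"z":0,"rx":0,"ry":0,"rz":0,"grip":80},
  {"x":7.32,"y":-15.9,"z":0,"rx":0,"ry":0,"rz":0,"grip":80},
  {"x":7.32,"y":-15.9,"z":0,"rx":0,"ry":0,"rz":0,"grip":80},
  {"x":7.32,"y":-15.9,"z":0,"rx":0,"ry":0,"rz":0,"grip":80},
  {"x":7.32,"y":-15.9,"z":0,"rx":0,"ry":0,"rz":0,"grip":80},
  {"x":7.32,"y":-15.9,"z":0,"rx":0,"ry":0,"rz":0,"grip":80},
  {"x":7.32,"y":-15.9,"z":0,"rx":0,"ry":0,"rz":0,"grip":80},
  {"x":7.32,"y":-15.9,"z":0,"rx":0,"ry":0,"rz":0,"grip":80},
  {"x":7.32,"y":-15.9,"z":0,"rx":0,"ry":0,"rz":0,"grip":80},
  {"x":7.32,"y":-15.9,"z":0,"rx":0,"ry":0,"rz":0,"grip":80},
  {"x":7.32,"y":-15.9,"z":0,"rx":0,"ry":0,"rz":0,"grip":80},
  {"x":7.32,"y":-15.9,"z":0,"rx":0,"ry":0,"rz":0,"grip":80},
  {"x":7.32,"y":-15.9,"z":0,"rx":0,"ry":0,"rz":0,"grip":80},
], grip_force=50)

```text
clock: 25.18
tcp_pos: [447.8, -201.7, 208.0]
eef_rot: [0.0, 0.0, 1.0, 0.0]
wrist_force: [-0.5, 0.3, 0.1]
finger_gap: 0.936
grasp_force: 0.0
```

Run:
```python
from h import *
im=cam("top");save(im,"pics/c2.png",(260,150,390,265),5.2)
o=get_obs();print(o["tcp_pos"],o["finger_gap"],o["eef_rot"])
```

```text
[ 447.9470673  -201.53101574  207.94590467] 0.9357642793065472 [ 8.33894721e-05 -9.13585234e-05  9.99999991e-01  5.58767421e-05]
```

View pics/c2.png

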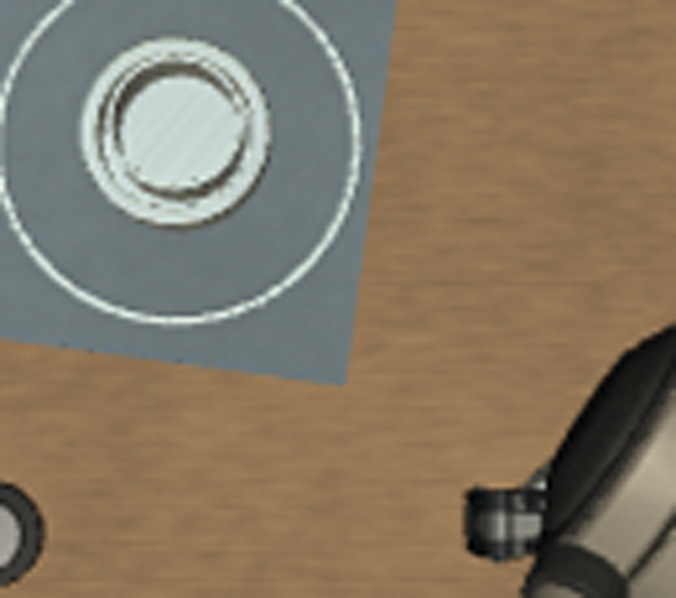

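cup1 sits inside cup0 with its rim centred near crop pixel (178,131). The gripper is above cup2, so I descend and grip.

>>> arm_command([
  {"x":0,"y":0.02,"z":1.3,"rx":0,"ry":0,"rz":0,"grip":80},
  {"x":0,"y":0.02,"z":2.4,"rx":0,"ry":0,"rz":0,"grip":80},
  {"x":0,"y":0.02,"z":3.3,"rx":0,"ry":0,"rz":0,"grip":80},
  {"x":0,"y":0.02,"z":3.76,"rx":0,"ry":0,"rz":0,"grip":80},
  {"x":0,"y":0.02,"z":3.76,"rx":0,"ry":0,"rz":0,"grip":80},
  {"x":0,"y":0.02,"z":3.76,"rx":0,"ry":0,"rz":0,"grip":80},
  {"x":0,"y":0.02,"z":3.76,"rx":0,"ry":0,"rz":0,"grip":30},
  {"x":0,"y":0.02,"z":3.76,"rx":0,"ry":0,"rz":0,"grip":30},
  {"x":0,"y":0.02,"z":3.76,"rx":0,"ry":0,"rz":0,"grip":30},
  {"x":0,"y":0.02,"z":3.76,"rx":0,"ry":0,"rz":0,"grip":30},
  {"x":0,"y":0.02,"z":3.76,"rx":0,"ry":0,"rz":0,"grip":30},
  {"x":0,"y":0.02,"z":3.76,"rx":0,"ry":0,"rz":0,"grip":30},
], grip_force=50)

```text
clock: 26.23
tcp_pos: [448.2, -202.0, 115.6]
eef_rot: [0.001, 0.001, 1.0, -0.001]
wrist_force: [-0.9, 2.7, 8.3]
finger_gap: 0.585
grasp_force: 50.4
```

>>> arm_command([
  {"x":0,"y":0,"z":-0.5,"rx":0,"ry":0,"rz":0,"grip":30},
  {"x":0,"y":0,"z":-1.2,"rx":0,"ry":0,"rz":0,"grip":30},
  {"x":0,"y":0,"z":-2.2,"rx":0,"ry":0,"rz":0,"grip":30},
  {"x":0,"y":0,"z":-3.2,"rx":0,"ry":0,"rz":0,"grip":30},
  {"x":0,"y":0,"z":-3.6,"rx":0,"ry":0,"rz":0,"grip":30},
  {"x":0,"y":0,"z":-3.6,"rx":0,"ry":0,"rz":0,"grip":30},
  {"x":0,"y":0,"z":-3.6,"rx":0,"ry":0,"rz":0,"grip":30},
], grip_force=50)

```text
clock: 26.82
tcp_pos: [447.7, -202.0, 204.5]
eef_rot: [0.001, 0.001, 1.0, -0.0]
wrist_force: [-0.1, -0.4, -1.0]
finger_gap: 0.583
grasp_force: 52.2
```

Run:
```python
from ring import *
im=cam("top")
print("cup1 c",atz(im,293.7,174.9,52))
circ(im,630,-5,34,46,"cup0")
g=circ  # cup1 inner
```

```text
cup1 c [626.8  -8.   52. ]
cup0 centre 633 -4 score 90.1
```

Run:
```python
from h import *
im=cam("top");s=12
c=cv2.resize(im["color"][150:200,270:320,::-1],None,fx=s,fy=s,interpolation=cv2.INTER_CUBIC)
for (x,y,z,R,col) in[(630,-5,34,46,(0,0,255)),(628,-7.5,52,33,(0,255,0)),(628,-7.5,52,30,(0,255,0))]:
    P=np.array([proj(im,(x+R*np.cos(t),y+R*np.sin(t),z)) for t in np.linspace(0,6.283,100)])
    P=((P-[270,150]+.5)*s-.5).astype(int)
    for p in P: cv2.circle(c,tuple(int(v) for v in p),1,col,-1)
cv2.imwrite("pics/nest.png",c)
```

```text
(no output)
```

View pics/nest.png

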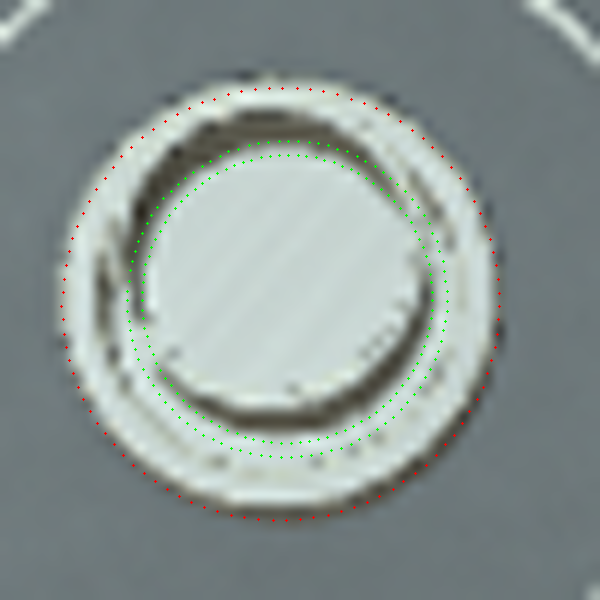

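Run:
```python
from h import *
im=cam("top");g=cv2.cvtColor(im["color"],cv2.COLOR_RGB2GRAY).astype(np.float32)
a=np.linspace(0,2*np.pi,120,endpoint=False)
def ringv(x,y,z,R):
    P=np.array([proj(im,(x+R*np.cos(t),y+R*np.sin(t),z)) for t in a],np.float32)
    return cv2.remap(g,P[:,:1].copy(),P[:,1:].copy(),cv2.INTER_CUBIC).ravel()
def top(f,xs,ys):
    r=sorted([(round(float(f(x,y)),1),x,y) for x in xs for y in ys],reverse=True)[:4]; print(r)
top(lambda x,y:(ringv(x,y,34,44)-ringv(x,y,34,49)).mean(),np.arange(624,640),np.arange(-12,4))
f=lambda x,y:np.abs(ringv(x,y,52,31.5)-ringv(x,y,52,28)).mean()+ringv(x,y,52,31.5).mean()-ringv(x,y,52,31.5).std()
top(f,np.arange(622,645),np.arange(-14,5))
top(lambda x,y:ringv(x,y,52,31.5).mean()-ringv(x,y,52,31.5).std()-.5*ringv(x,y,52,35).mean()-.5*ringv(x,y,52,28).mean(),np.arange(622,645),np.arange(-14,5))
```

```text
[(92.6, np.int64(633), np.int64(-4)), (90.7, np.int64(632), np.int64(-4)), (88.8, np.int64(633), np.int64(-3)), (87.8, np.int64(632), np.int64(-3))]
[(246.9, np.int64(638), np.int64(-3)), (244.6, np.int64(639), np.int64(-3)), (237.6, np.int64(639), np.int64(-2)), (234.7, np.int64(638), np.int64(-2))]
[(30.9, np.int64(638), np.int64(-3)), (30.5, np.int64(639), np.int64(-3)), (26.4, np.int64(639), np.int64(-2)), (21.9, np.int64(638), np.int64(-2))]
```

>>> arm_command([
  {"x":-0.6,"y":0.6,"z":0,"rx":0,"ry":0,"rz":0,"grip":30},
  {"x":-1.3,"y":1.4,"z":0,"rx":0,"ry":0,"rz":0,"grip":30},
  {"x":-2.1,"y":2.2,"z":0,"rx":0,"ry":0,"rz":0,"grip":30},
  {"x":-2.9,"y":3.0,"z":0,"rx":0,"ry":0,"rz":0,"grip":30},
  {"x":-3.7,"y":3.9,"z":0,"rx":0,"ry":0,"rz":0,"grip":30},
  {"x":-4.5,"y":4.7,"z":0,"rx":0,"ry":0,"rz":0,"grip":30},
  {"x":-5.3,"y":5.6,"z":0,"rx":0,"ry":0,"rz":0,"grip":30},
  {"x":-6.1,"y":6.4,"z":0,"rx":0,"ry":0,"rz":0,"grip":30},
  {"x":-6.8,"y":7.1,"z":0,"rx":0,"ry":0,"rz":0,"grip":30},
  {"x":-7.3,"y":7.6,"z":0,"rx":0,"ry":0,"rz":0,"grip":30},
  {"x":-7.55,"y":7.91,"z":0,"rx":0,"ry":0,"rz":0,"grip":30},
  {"x":-7.55,"y":7.91,"z":0,"rx":0,"ry":0,"rz":0,"grip":30},
  {"x":-7.55,"y":7.91,"z":0,"rx":0,"ry":0,"rz":0,"grip":30},
  {"x":-7.55,"y":7.91,"z":1,"rx":0,"ry":0,"rz":0,"grip":30},
  {"x":-7.55,"y":7.91,"z":1,"rx":0,"ry":0,"rz":0,"grip":30},
], grip_force=50)

```text
clock: 28.22
tcp_pos: [634.1, -5.4, 175.2]
eef_rot: [-0.004, 0.001, 1.0, 0.0]
wrist_force: [-1.8, 0.6, -1.8]
finger_gap: 0.586
grasp_force: 52.4
```

Run:
```python
from h import *
im=cam("scene");s=10
o=get_obs();t=o["tcp_pos"];print(t,o["finger_gap"],o["grasp_force"],o["wrist_force"])
c=cv2.resize(im["color"][170:230,290:370,::-1],None,fx=s,fy=s,interpolation=cv2.INTER_CUBIC)
def circ(x,y,z,R,col):
    P=np.array([proj(im,(x+R*np.cos(a),y+R*np.sin(a),z)) for a in np.linspace(0,6.283,100)])
    P=((P-[290,170]+.5)*s-.5).astype(int)
    for p in P: cv2.circle(c,tuple(int(v) for v in p),1,col,-1)
b=t[2]-115.6
circ(t[0],t[1],b+58,26,(0,255,255)); circ(t[0],t[1],b,26,(0,255,255))
circ(633,-4,34,46,(0,0,255)); circ(637,-3.3,52,33,(0,255,0))
cv2.imwrite("pics/pre2.png",c)
```

```text
[634.53055701  -5.40856981 176.67526619] 0.5869983079408662 52.44822425767779 [ 0.44120512  0.00289303 -2.28271785]
```

View pics/pre2.png

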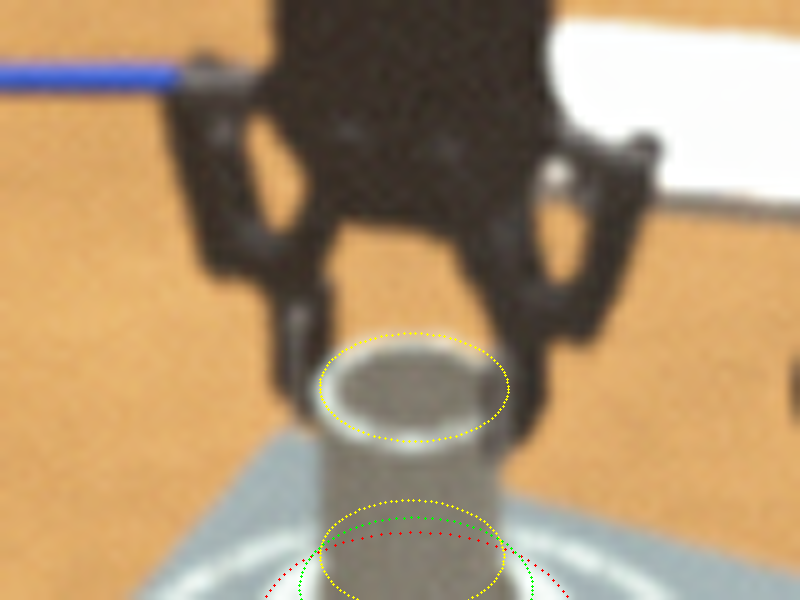

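The overlay matches the held cup2, which is upright, and cup1 lies right below it. I nudge 1.5 mm and lower partway, checking the force.

>>> arm_command([
  {"x":-0.05,"y":0.05,"z":0,"rx":0,"ry":0,"rz":0,"grip":30},
  {"x":-0.05,"y":0.05,"z":0.3,"rx":0,"ry":0,"rz":0,"grip":30},
  {"x":-0.05,"y":0.05,"z":0.5,"rx":0,"ry":0,"rz":0,"grip":30},
  {"x":-0.05,"y":0.05,"z":0.7,"rx":0,"ry":0,"rz":0,"grip":30},
  {"x":-0.05,"y":0.05,"z":0.8,"rx":0,"ry":0,"rz":0,"grip":30},
  {"x":-0.05,"y":0.05,"z":0.8,"rx":0,"ry":0,"rz":0,"grip":30},
], grip_force=50)

```text
clock: 28.77
tcp_pos: [637.5, -3.1, 158.0]
eef_rot: [-0.001, 0.001, 1.0, 0.0]
wrist_force: [-1.3, -0.1, -1.1]
finger_gap: 0.586
grasp_force: 52.4
```

>>> arm_command([
  {"x":0,"y":0,"z":0.4,"rx":0,"ry":0,"rz":0,"grip":30},
  {"x":0,"y":0,"z":0.8,"rx":0,"ry":0,"rz":0,"grip":30},
  {"x":0,"y":0,"z":1.0,"rx":0,"ry":0,"rz":0,"grip":30},
  {"x":0,"y":0,"z":1.16,"rx":0,"ry":0,"rz":0,"grip":30},
  {"x":0,"y":0,"z":1.16,"rx":0,"ry":0,"rz":0,"grip":30},
  {"x":0,"y":0,"z":1.16,"rx":0,"ry":0,"rz":0,"grip":30},
], grip_force=50)

```text
clock: 29.27
tcp_pos: [637.8, -3.2, 129.5]
eef_rot: [-0.0, 0.001, 1.0, 0.0]
wrist_force: [-0.1, -0.2, -0.8]
finger_gap: 0.587
grasp_force: 52.5
```

Now I release it, lift, and go towards the button with the gripper closing. The button is at (435,84).

>>> arm_command([
  {"x":0,"y":0,"z":0,"rx":0,"ry":0,"rz":0,"grip":75},
  {"x":0,"y":0,"z":0,"rx":0,"ry":0,"rz":0,"grip":75},
  {"x":0,"y":0,"z":0,"rx":0,"ry":0,"rz":0,"grip":75},
  {"x":0,"y":0,"z":0,"rx":0,"ry":0,"rz":0,"grip":75},
  {"x":0,"y":0,"z":-1,"rx":0,"ry":0,"rz":0,"grip":75},
  {"x":0,"y":0,"z":-2.5,"rx":0,"ry":0,"rz":0,"grip":75},
  {"x":0,"y":0,"z":-4,"rx":0,"ry":0,"rz":0,"grip":75},
  {"x":3,"y":2,"z":-4,"rx":0,"ry":0,"rz":0,"grip":75},
  {"x":8.1,"y":3.5,"z":-4,"rx":0,"ry":0,"rz":0,"grip":0},
  {"x":8.1,"y":3.5,"z":-4,"rx":0,"ry":0,"rz":0,"grip":0},
  {"x":8.1,"y":3.5,"z":-4,"rx":0,"ry":0,"rz":0,"grip":0},
  {"x":8.1,"y":3.5,"z":-4,"rx":0,"ry":0,"rz":0,"grip":0},
  {"x":8.1,"y":3.5,"z":-4,"rx":0,"ry":0,"rz":0,"grip":0},
  {"x":8.1,"y":3.5,"z":-4,"rx":0,"ry":0,"rz":0,"grip":0},
  {"x":8.1,"y":3.5,"z":-4,"rx":0,"ry":0,"rz":0,"grip":0},
], grip_force=50)

```text
clock: 30.52
tcp_pos: [435.8, 84.8, 230.8]
eef_rot: [0.001, 0.0, 1.0, 0.0]
wrist_force: [-0.1, -0.2, 0.3]
finger_gap: 0.001
grasp_force: 0.0
```

Run:
```python
from h import *
im=cam("top");g=cv2.cvtColor(im["color"],cv2.COLOR_RGB2GRAY).astype(np.float32)
a=np.linspace(0,2*np.pi,120,endpoint=False)
def ringv(x,y,z,R):
    P=np.array([proj(im,(x+R*np.cos(t),y+R*np.sin(t),z)) for t in a],np.float32)
    return cv2.remap(g,P[:,:1].copy(),P[:,1:].copy(),cv2.INTER_CUBIC).ravel()
def top(f,xs,ys):
    print(sorted([(round(float(f(x,y)),1),int(x),int(y)) for x in xs for y in ys],reverse=True)[:3])
top(lambda x,y:(ringv(x,y,34,44)-ringv(x,y,34,49)).mean(),np.arange(622,645),np.arange(-14,8))
for R,z in((33,52),(26,70)):
  for dz in(0,8):
    top(lambda x,y:ringv(x,y,z+dz,R-1.5).mean()-ringv(x,y,z+dz,R-1.5).std()-.5*ringv(x,y,z+dz,R+2).mean()-.5*ringv(x,y,z+dz,R-5).mean(),np.arange(622,650),np.arange(-14,10))
o=get_obs();print(o["tcp_pos"],o["finger_gap"])
s=cam("scene")
for n in("top","scene"):
  for d in outline_of(n,"cup0"): print(n,round(d["p"],2),d["rect"])
for z in(8,66,70,74): print(z,[proj(s,(635+26*np.cos(t),-4+26*np.sin(t),z)).tolist() for t in(2.9,)], )
P=lambda z,R:np.array([proj(s,(637+R*np.cos(t),-3.5+R*np.sin(t),z)) for t in a])
print("rim top row expected",P(70,26)[:,1].min(),"nest bottom",P(2,46)[:,1].max())
```

```text
[(91.7, 633, -4), (89.7, 632, -4), (88.0, 633, -3)]
[(38.4, 638, -3), (36.9, 639, -3), (28.1, 639, -4)]
[(39.5, 637, -4), (38.1, 637, -3), (34.3, 638, -4)]
[(33.2, 637, -4), (21.3, 637, -5), (18.6, 636, -4)]
[(18.3, 636, -5), (15.9, 635, -5), (9.2, 635, -4)]
[436.6339335   84.46643775 230.61003839] 0.0007079705596555346
top 0.84 [274.2, 157.6, 314.9, 192.6]
top 0.79 [280.3, 159.8, 303.2, 184.7]
top 0.77 [469.6, 209.7, 512.3, 246.6]
top 0.57 [427.5, 243.5, 467.7, 283.6]
scene 0.93 [187.9, 177.0, 217.0, 196.4]
scene 0.72 [227.8, 167.7, 258.6, 187.0]
scene 0.6 [315.6, 230.7, 347.1, 253.2]
scene 0.59 [320.2, 227.2, 340.7, 243.8]
scene 0.57 [322.6, 217.8, 342.1, 234.4]
8 [[335.6, 235.2]]
66 [[335.9, 219.2]]
70 [[336.0, 218.1]]
74 [[336.0, 217.0]]
rim top row expected 217.7 nest bottom 252.3
```

The cups are nested and concentric: cup0 (633,-4), cup1 (638,-3), cup2 (637,-4). cup2's rim height in the scene view matches the expected row, 217.8 against 217.7. Now the button, with its top at z≈20.

>>> arm_command([
  {"x":0.04,"y":0,"z":1.5,"rx":0,"ry":0,"rz":0,"grip":0},
  {"x":0.04,"y":0,"z":3,"rx":0,"ry":0,"rz":0,"grip":0},
  {"x":0.04,"y":0,"z":4.2,"rx":0,"ry":0,"rz":0,"grip":0},
  {"x":0.04,"y":0,"z":4.8,"rx":0,"ry":0,"rz":0,"grip":0},
  {"x":0.04,"y":0,"z":5.0,"rx":0,"ry":0,"rz":0,"grip":0},
  {"x":0.04,"y":0,"z":5.0,"rx":0,"ry":0,"rz":0,"grip":0},
  {"x":0.04,"y":0,"z":5.0,"rx":0,"ry":0,"rz":0,"grip":0},
], grip_force=50)

```text
clock: 31.3
tcp_pos: [435.4, 84.4, 105.2]
eef_rot: [0.0, 0.001, 1.0, 0.0]
wrist_force: [-0.1, -0.4, 0.9]
finger_gap: 0.003
grasp_force: 0.0
```

>>> arm_command([
  {"x":0,"y":0,"z":0.2,"rx":0,"ry":0,"rz":0,"grip":0},
  {"x":0,"y":0,"z":0.3,"rx":0,"ry":0,"rz":0,"grip":0},
  {"x":0,"y":0,"z":0.4,"rx":0,"ry":0,"rz":0,"grip":0},
  {"x":0,"y":0,"z":0.4,"rx":0,"ry":0,"rz":0,"grip":0},
], grip_force=50)

```text
clock: 31.63
tcp_pos: [435.0, 84.6, 95.2]
eef_rot: [0.001, 0.001, 1.0, 0.0]
wrist_force: [0.0, -0.3, 1.7]
finger_gap: -0.001
grasp_force: 1.0
```

>>> arm_command([
  {"x":0,"y":0,"z":0.08,"rx":0,"ry":0,"rz":0,"grip":0},
  {"x":0,"y":0,"z":0.16,"rx":0,"ry":0,"rz":0,"grip":0},
  {"x":0,"y":0,"z":0.16,"rx":0,"ry":0,"rz":0,"grip":0},
], grip_force=50)

```text
clock: 31.88
tcp_pos: [435.0, 84.6, 91.0]
eef_rot: [0.001, 0.001, 1.0, 0.0]
wrist_force: [1.9, -0.8, 3.7]
finger_gap: -0.005
grasp_force: 1.9
```

>>> arm_command([
  {"x":0,"y":0,"z":0.08,"rx":0,"ry":0,"rz":0,"grip":0},
  {"x":0,"y":0,"z":0.1,"rx":0,"ry":0,"rz":0,"grip":0},
  {"x":0,"y":0,"z":0.1,"rx":0,"ry":0,"rz":0,"grip":0},
], grip_force=50)

```text
clock: 32.13
tcp_pos: [435.0, 84.6, 88.6]
eef_rot: [0.001, 0.001, 1.0, 0.0]
wrist_force: [2.0, -0.6, 5.7]
finger_gap: -0.001
grasp_force: 2.5
```

>>> arm_command([
  {"x":0,"y":0,"z":0.05,"rx":0,"ry":0,"rz":0,"grip":0},
  {"x":0,"y":0,"z":0.05,"rx":0,"ry":0,"rz":0,"grip":0},
  {"x":0,"y":0,"z":0.05,"rx":0,"ry":0,"rz":0,"grip":0},
], grip_force=50)

```text
clock: 32.38
tcp_pos: [435.0, 84.6, 88.4]
eef_rot: [0.001, 0.001, 1.0, 0.0]
wrist_force: [-2.0, -0.8, 18.5]
finger_gap: 0.001
grasp_force: 9.5
```

Force jumped to 18.5 N at the hard stop, so the button is fully down. I lift off and check everything once more.

>>> arm_command([
  {"x":0,"y":0,"z":-0.5,"rx":0,"ry":0,"rz":0,"grip":0},
  {"x":0,"y":0,"z":-2,"rx":0,"ry":0,"rz":0,"grip":0},
  {"x":0,"y":0,"z":-4,"rx":0,"ry":0,"rz":0,"grip":0},
  {"x":0,"y":0,"z":-6,"rx":0,"ry":0,"rz":0,"grip":0},
  {"x":0,"y":0,"z":-6,"rx":0,"ry":0,"rz":0,"grip":0},
  {"x":0,"y":0,"z":-6,"rx":0,"ry":0,"rz":0,"grip":0},
  {"x":0,"y":0,"z":-6,"rx":0,"ry":0,"rz":0,"grip":0},
], grip_force=50)

```text
clock: 32.97
tcp_pos: [434.2, 84.6, 237.3]
eef_rot: [0.0, 0.001, 1.0, 0.0]
wrist_force: [-0.5, -0.4, -0.2]
finger_gap: -0.0
grasp_force: 0.0
```

Run:
```python
from h import *
im=cam("top")
w=cv2.imread("pics/w3.png"); c=cv2.resize(im["color"][188:250,140:236,::-1],None,fx=8,fy=8,interpolation=cv2.INTER_CUBIC)
print("wheel diff",np.abs(w.astype(int)-c)[60:410,70:560].mean())
g=cv2.cvtColor(im["color"],cv2.COLOR_RGB2GRAY).astype(np.float32);a=np.linspace(0,2*np.pi,120,endpoint=False)
def ringv(x,y,z,R):
    P=np.array([proj(im,(x+R*np.cos(t),y+R*np.sin(t),z)) for t in a],np.float32)
    return cv2.remap(g,P[:,:1].copy(),P[:,1:].copy(),cv2.INTER_CUBIC).ravel()
for z,R in((52,33),(70,26)):
    print(sorted([(round(float(ringv(x,y,z,R-1.5).mean()-ringv(x,y,z,R-1.5).std()-.5*ringv(x,y,z,R+2).mean()-.5*ringv(x,y,z,R-5).mean()),1),x,y) for x in range(625,648) for y in range(-12,8)],reverse=True)[0])
print(get_obs()["tcp_pos"],get_obs()["wrist_force"])
```

```text
wheel diff 4.706993197278911
(38.5, 638, -3)
(33.2, 637, -4)
[433.6507819   84.60593341 236.25175843] [ 0.50545532 -0.07389515 -0.22859096]
```

```bash
python3 -c "from workcell import job_done; print(job_done())"
```

```text
the job is handed in; nothing more can be done
None
```

I handed the job in after about 33 s of robot time: cup0, cup1 and cup2 (cup3 wasn't there) are nested inside the ring, the wheels read 5-2-4, and the release was pressed to its stop and let go; no verdict came back, and I did not check by camera that the button came up or that the other things stayed put.

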